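# Put the shoe-care rack in order and shut its keeper

### The job

Lower the keeper rail of the shoe-care rack all the way by its black knob; then, with it lowered, take the brush out of the rack into the grey tray and stand every fallen shoe-care pack (bottle, carton, can) upright, top end up, inside the rack beside the jar and the tin, which must also end up standing in it. Finally swing the keeper rail fully shut again. Do not disturb the other things on the bench.

Things in the scene. Friction and masses are not known exactly. Their poses are not given: they have to be found in the camera images.
- rack: Low wooden rack (the lane), fixed, 124 mm deep (its x) and 600 mm long (its y). Origin: centre of its underside, on the bench; x points away from the robot, y along the lane to the left. Its floor is 12 mm above the bench; a low lip runs all round, its top 20 mm above the bench; inside the lips the floor is 108 mm deep and 584 mm long. No dividers: packs stand anywhere in it in one row.
- keeper (a joint): Keeper rail: an aluminium bar (8 x 10 mm) along the rack's near side, 45 mm from its hinge axis, which is parallel to the rack's y through rack x -64, z 20 mm. 0 = shut: bar straight above the axis. Grows as it swings down to the robot; 1.45 rad = fully lowered (stop). Starts partly lowered; friction hinge (0.12 N m), stays where left. A pack lying too close can stop it on the way down.
- keeper_knob (a point): Centre of the keeper's black knob: a cylinder 22 mm in diameter, 42 mm long, along the rack's y, standing out past the rack's right (-y) end; 95 mm from the hinge axis, at rack y -342 mm. With angle q it is at rack x = -64 - 95 sin q, z = 20 + 95 cos q (mm). Can be pinched from above across the rack's x and led round the arc, turning between the pads.
- tray: Grey open plastic tray, fixed, 220 mm (its x) by 130 mm (its y), 45 mm high, walls and floor 5 mm. Origin: centre of its underside.
- bottle_mid (a point): White plastic bottle of square section 50 x 50 mm, 130 mm tall: body 104 mm from the base, then a round black cap of 32 mm diameter. 180 g. Its origin is half-way up and on its axis; its own z axis points from its base to its cap end. At the start it lies on one flat side on the bench in front of the rack. May be absent (None).
- carton_mid (a point): Cardboard carton of square section 46 x 46 mm, 130 mm tall: body 112 mm from the base, then a narrow folded ridge (10 x 46 mm). 140 g. Its origin is half-way up and on its axis; its own z axis points from its base to its ridge end. At the start it lies on one flat side on the bench in front of the rack. May be absent (None).
- can_mid (a point): Aluminium can of square section 48 x 48 mm, 130 mm tall: body 112 mm from the base, then a round grey cap of 36 mm diameter. 160 g. Its origin is half-way up and on its axis; its own z axis points from its base to its cap end. At the start it lies on one flat side on the bench in front of the rack. May be absent (None).
- jar_mid (a point): Round glass jar 54 mm in diameter, 120 mm tall: glass 95 mm, cork lid 44 mm in diameter above it. 350 g. Stands in the rack from the start. Origin half-way up on its axis, z up.
- tin_mid (a point): Steel tin of square section 48 x 48 mm, 120 mm tall: body 94 mm, brass cap 36 mm in diameter. 350 g. Stands in the rack from the start. Origin half-way up on its axis, z up.
- brush_mid (a point): Shoe brush lying on its bristles in the middle of the rack: 130 mm long (its y), bristles 44 mm wide, black plastic handle block on top 30 mm wide (its x), 110 mm long and 38 mm high, top 60 mm above the bristle tips. Origin at its centre, 30 mm above the bristle tips and 30 mm below the handle's top. 130 g.
- insert: Bystander, loose: yellow boot insert, 70 x 198 mm, 10 mm thick. Leave it alone. Origin: centre of its underside.
- key_ring: Bystander, loose: key ring, 52 mm across, 5 mm thick. Leave it alone. Origin: centre of its underside.
- polish_tin: Bystander, loose: flat polish tin, 72 mm across, 24 mm high. Leave it alone. Origin: centre of its underside.
- shoe_horn: Bystander, loose: shoe horn, steel, 36 x 195 mm, flat. Leave it alone. Origin: centre of its underside.
- shoe_tree_ball: Bystander, loose: turned wooden knob, 68 mm across, 60 mm high. Leave it alone. Origin: centre of its underside.
Not all that is in view belongs to the job. What is shaped like the part that bears brush_mid but orange or purple is not meant.

How it is judged:
By the outcome, as a careful person would: the job done as asked, in the order asked, and still so for the second after the job is handed in, with the robot touching nothing.
Of bottle, carton, can only 2 to 3 are there at a start; the rules pass over those that are not, and their reading is None.
At some moment in a run one of brush may be knocked a few centimetres aside while the robot is not near it.
Once in a run the grip may slacken for a moment while it holds something.
It also fails if it takes over 208 s, if anything falls off the work surface, if the arm or the gripper's body presses on something with over 40 N, if the wrist force passes 120 N, or if a joint passes its speed limit or range.

### The arm

A 6-joint arm with a two-finger parallel gripper is mounted at the origin on the work surface. World frame = base frame: x ahead of the robot, y to its left, z up, the work surface at z = 0. Lengths are in m, angles in rad, forces in N, time in s.
With the tool pointing down it reaches from about 0.3 to 0.875 m from the base axis. Payload 6.4 kg.
Tool frame: the origin (TCP) lies at the centre of the arm's flange, where the gripper is bolted on; the fingertips stand 173 mm ahead of it and the grasp point (between the pads) lies 155 mm ahead of it (ctrl.pinch_z is the distance from the TCP to the grasp point, in m); z points along the fingers, y is the direction in which the jaws open and shut (so a half turn about z gives the same grasp; the last joint's range is limited). The gripper opens to 85 mm and grips with 20 to 120 N. Pads are 22 mm wide; open, the fingers measure 114 mm over their backs; the gripper's body (76 mm by 85 mm) begins 54 mm behind the grasp point. The pads swing forward as they close: fully open they stand 13 mm farther back than shut.
Start: joints at [0.984, 0.181, 1.607, -0, 1.354, -0.206], TCP at [0.214, 0.534, 0.405] pointing down, gripper open.
Joint ranges: [-2.99, 2.99], [-0.89, 2.07], [0.3, 2.58], [-1.14, 4.28], [0, 2.63], [-3.12, 3.12]. Speed limits (rad/s): [2.57, 2.57, 3.01, 3.14, 3.14, 3.14].

### API

Orientations are given as a unit quaternion [w, x, y, z].
In Python, from bench import ctrl gives the robot as it stands.
- The arm moves only by the tool drive_tool, never from a script. Its argument "commands" is a list that holds one entry, the list of rows, each a list of 7 numbers: the shift along the tool's x, y, z in units of 50 mm (1.0 is 50 mm), then the turn, a rotation vector about the tool's x, y, z in units of 8 degrees (1.0 is 8 degrees), then the closure in counts, from 0 (fully open) to 255 (shut). A call has 1 to 10 rows; each row shifts and turns the commanded pose from where the row before left it, along the tool's axes as they then stand; what a row does not reach is not made up. A row lasts 1/10 s, in which the tool goes at most 50 mm and 8.59 degrees, less where a joint would pass 70% of its speed; a pose out of reach is approached as far as the arm can. A call is refused whole if a number of a shift passes 1 or a number of a turn 1, either way. A call with a gripper value outside its range is refused whole. The fingers move at their own pace and stop on an object; the grip force is fixed at half the most. Time passes only in rows, so rows that do not move let the fingers close. It gives the time, the measured TCP pose, the force and the opening at its end, in the units of the state.
- ctrl.get_obs(): the state, without advancing time (a new reading comes with each control period).
- ctrl.camera(name): name is "side" or "top"; returns a dict with "pixels" (420x560x3 uint8, red, green, blue), "depth" (420x560 float32, m along the optical axis (not along the pixel's ray), 0 where there is no reading), "intrinsics" (3x3 intrinsics, pixels), "R" (3x3) and "t" (3): a world point X has camera coordinates R X + t. Camera axes: x right, y down, z forward; pixel columns grow to the right and rows downward; lengths in m; the calibration is good to about 2 mm. A picture is of the moment at which its call begins.
- ctrl.hand_in(): hands the job in, once; it reports no verdict.
The state is a dict: "time_s": time; "q": joint angles; "dq": joint speeds; "joint_efforts": joint torques, N m; "eef_pos": TCP position; "eef_rot": TCP orientation; "wrist_force": force on the tool from outside, world axes, zero at the start; "torque": the same for the moment, N m; "opening": opening from 0.0 (shut) to 1.0 (fully open).
Only numpy, scipy, OpenCV 4.12 (cv2) and the standard library are available. Lean on these libraries where they do the work, as an engineer would, in place of code of your own. Each camera call takes 0.05 s, during which the arm holds its last target. There are 200 camera calls.

## Working session

There is one attempt and no reset: what is moved stays moved. The work goes in short steps, Python scripts to look and compute and a tool call to move; the robot and the scene stay as the last step left them, time stands still between calls to the robot, and variables do not carry over. Pictures are saved under pics/ and viewed, about 12 in all and at most 16, crops included, and the job is handed in when it is done.

Besides the shell and the picture viewer there is one more tool, called after "Request:" as a command line: name --argument value ..., lists and objects as JSON in quotes. drive_tool: Moves the arm, as the interface text tells. Its arguments: {"type":"object","properties":{"commands":{"type":"array","items":{"type":"array","items":{"type":"array","items":{"type":"number"}}}}},"required":["commands"]}

```bash
ls; mkdir -p pics
cat > h.py <<'E'
import numpy as np,cv2
from bench import ctrl
def shot(n):
    c=ctrl.camera(n); np.savez(f'/tmp/{n}.npz',**{k:np.asarray(v) for k,v in c.items()}); return c
def load(n): return dict(np.load(f'/tmp/{n}.npz'))
def save(c,f,crop=None,s=1):
    im=cv2.cvtColor(c['pixels'],cv2.COLOR_RGB2BGR)
    if crop: x0,y0,x1,y1=crop; im=im[y0:y1,x0:x1]
    cv2.imwrite('pics/'+f,cv2.resize(im,None,fx=s,fy=s,interpolation=cv2.INTER_CUBIC))
def cloud(c):
    K,R,t,d=c['intrinsics'],c['R'],c['t'],c['depth']
    v,u=np.mgrid[:d.shape[0],:d.shape[1]]
    P=np.stack([(u-K[0,2])/K[0,0]*d,(v-K[1,2])/K[1,1]*d,d],-1)
    W=(P-t)@R; W[d==0]=np.nan; return W
def proj(c,X):
    p=c['R']@np.asarray(X)+c['t']; p=c['intrinsics']@p; return p[:2]/p[2]
E
python3 - <<'E'
from h import *
a=shot('top');save(a,'top0.png',s=1.4);b=shot('side');save(b,'side0.png',s=1.4)
for c in(a,b):print(c['R'].round(3).tolist(),c['t'],c['intrinsics'][0,0], (-c['R'].T@c['t']).round(3))
o=ctrl.get_obs();print(o['time_s'],o['eef_pos'],o['eef_rot'],o['wrist_force'])
E
```

```text
pics
[[-0.131, -0.991, -0.006], [-0.968, 0.129, -0.213], [0.212, -0.023, -0.977]] [0.06312036 0.52986265 1.10425378] 402.4471483513138 [0.287 0.019 1.192]
[[0.78, -0.626, 0.007], [-0.392, -0.497, -0.774], [0.488, 0.601, -0.633]] [-0.43823456  0.2959258   0.7911296 ] 388.15072069703496 [ 0.072 -0.603  0.733]
0.1 [0.2135595  0.5336296  0.40386404] [-3.16488785e-04  1.89269888e-01  9.81924775e-01 -7.38922692e-04] [ 0.05859435 -0.52548125 -0.63043423]
```

View pics/top0.png

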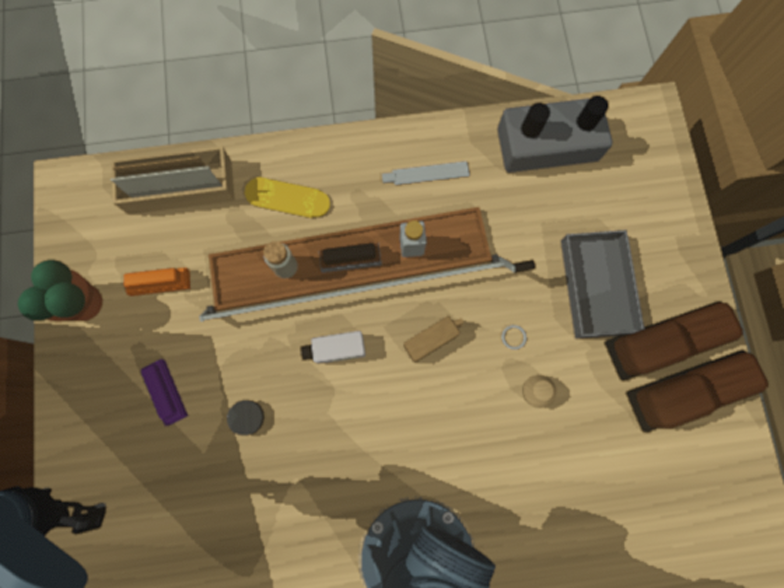

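View pics/side0.png

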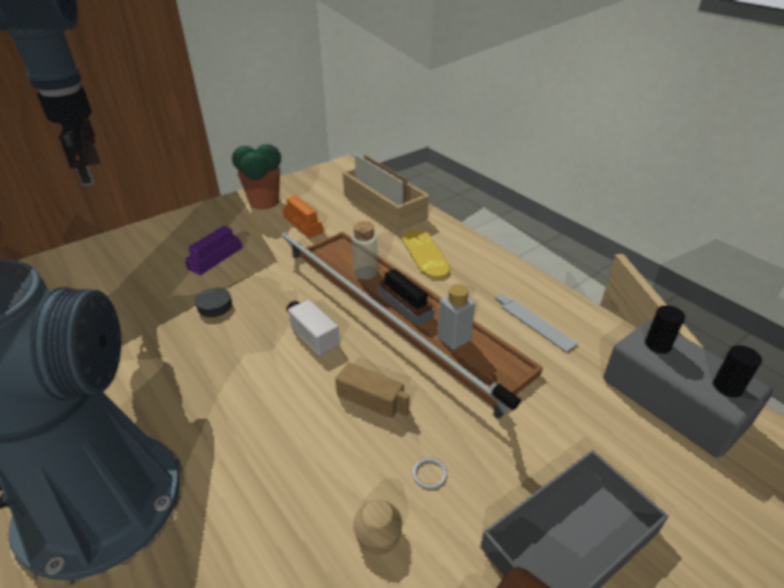

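Top view (1.4x pixels): the black brush is at (348,254) in the rack. Lookalikes are the orange one at (157,281) and the purple one at (163,392), both excluded by colour. The jar is at (278,260) and the tin at (413,238). The bottle at (335,347) has its cap to the left, and the carton at (432,338) has its ridge to the right. There is no can. The knob is at (523,266) and the tray at (603,285).

Run:
```python
from h import *
np.set_printoptions(precision=4,suppress=True)
T=load('top');S=load('side');WT=cloud(T);WS=cloud(S)
save(T,'crop0.png',(130,140,400,290),2.9)
def fit(name,W,box,zmin,zmax):
    x0,y0,x1,y1=[int(v/1.4) for v in box]
    P=W[y0:y1,x0:x1].reshape(-1,3);P=P[(P[:,2]>zmin)&(P[:,2]<zmax)]
    r=cv2.minAreaRect(P[:,:2].astype(np.float32)*1000)
    print(name,len(P),'rect',np.round(r[0],1),np.round(r[1],1),round(r[2],1),'mean',P.mean(0),'z50/95',np.percentile(P[:,2],[50,95]))
    return P
for nm,b in dict(bottle=(295,325,375,370),carton=(395,310,475,368),brush=(315,238,385,272),jar=(258,238,300,280),tin=(397,218,430,260),knob=(512,258,540,275),tray=(555,225,650,345)).items():
    lo=dict(bottle=.015,carton=.015,brush=.05,jar=.10,tin=.10,knob=.03,tray=.035)[nm]
    hi=dict(tray=.055).get(nm,.2)
    fit(nm+' top',WT,b,lo,hi)
for nm,b in dict(bottle=(280,295,345,355),carton=(330,360,415,418),brush=(375,265,435,318),jar=(345,215,385,285),tin=(435,280,480,350),knob=(490,382,522,410)).items():
    lo=dict(bottle=.015,carton=.015,brush=.05,jar=.10,tin=.10,knob=.03)[nm]
    fit(nm+' side',WS,b,lo,.2)
# rack outer corners
for W,n,pts in((WT,'T',[(209,255),(482,209),(494,254),(213,312)]),):
    for p in pts:
        u,v=[int(round(k/1.4)) for k in p]; print(n,p,np.nanmedian(W[v-1:v+2,u-1:u+2].reshape(-1,3),0))
```

```text
bottle top 774 rect [426.8 117.5] [ 51.1 130. ] 1.5 mean [0.4252 0.1123 0.0469] z50/95 [0.0488 0.053 ]
carton top 680 rect [422.5 -95.8] [ 46.3 129.2] 23.8 mean [ 0.419  -0.09    0.0445] z50/95 [0.0452 0.0489]
brush top 420 rect [615.4  58.3] [109.5  31.3] 89.4 mean [0.6129 0.0582 0.0693] z50/95 [0.0704 0.0748]
jar top 297 rect [615.6 199. ] [46.4 51.6] 38.1 mean [0.6129 0.1976 0.1237] z50/95 [0.1299 0.1341]
tin top 278 rect [627.4 -76.6] [48.2 48.3] 89.3 mean [ 0.6226 -0.0755  0.118 ] z50/95 [0.1196 0.1334]
knob top 128 rect [ 529.4 -282.4] [20.4 46.3] 4.1 mean [ 0.5285 -0.2824  0.1123] z50/95 [0.1129 0.1175]
tray top 582 rect [ 478.6 -461.6] [133.1 239.5] 86.7 mean [ 0.4869 -0.4624  0.0426] z50/95 [0.043  0.0478]
bottle side 815 rect [424.  115.5] [ 51.5 133.8] 2.8 mean [0.4204 0.0949 0.0418] z50/95 [0.0474 0.0505]
carton side 1126 rect [421.  -98.4] [ 47.8 129.8] 23.5 mean [ 0.4147 -0.1012  0.0393] z50/95 [0.0439 0.0467]
brush side 457 rect [579.7  52.1] [100.5 112.8] 1.8 mean [0.5999 0.0458 0.0656] z50/95 [0.068  0.0721]
jar side 257 rect [614.8 195.2] [47.  49.7] 82.4 mean [0.6108 0.1901 0.1194] z50/95 [0.1221 0.1317]
tin side 330 rect [624.  -79.2] [49.2 47.6] 88.1 mean [ 0.6193 -0.0845  0.1164] z50/95 [0.1145 0.1319]
knob side 259 rect [ 534.1 -277.8] [64.  39.3] 55.7 mean [ 0.5279 -0.2847  0.1036] z50/95 [0.1109 0.1152]
T (209, 255) [0.6652 0.3623 0.01  ]
T (482, 209) [ 0.6957 -0.2468 -0.0001]
T (494, 254) [ 0.5897 -0.2535  0.0024]
T (213, 312) [0.5361 0.3583 0.0258]
```

View pics/crop0.png

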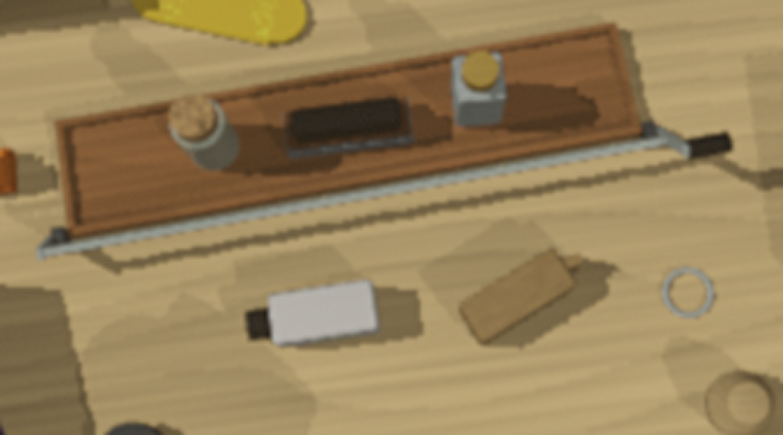

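The crop confirms the layout: bottle cap on the left, carton ridge on the right, black brush in the rack between jar and tin, knob at the rack's right end. Next I fit the rack and tray poses.

Run:
```python
from h import *
np.set_printoptions(precision=4,suppress=True)
def fit(P,l):
    r=cv2.minAreaRect(P[:,:2].astype(np.float32)*1000);print(l,len(P),np.round(r[0],1),np.round(r[1],1),round(r[2],1))
for n in('top','side'):
    c=load(n);W=cloud(c);W=W.reshape(-1,3);h=cv2.cvtColor(c['pixels'],cv2.COLOR_RGB2HSV).reshape(-1,3)
    x,y,z=W.T
    reg=(x>.5)&(x<.75)&(y>-.3)&(y<.42)
    m=reg&(z>.009)&(z<.03)&(h[:,1]>105)&(h[:,0]<16)
    mk=np.zeros(m.size,np.uint8);mk[m]=255;mk=cv2.morphologyEx(mk.reshape(420,560),cv2.MORPH_OPEN,np.ones((2,2)))
    nb,lab,st,_=cv2.connectedComponentsWithStats(mk);k=1+st[1:,4].argmax()
    fit(W[(lab==k).ravel()],n+' rack')
    r=(x>.35)&(x<.62)&(y<-.36)&(y>-.56)&(z>.038)&(z<.05)&(h[:,1]<70)
    mk=np.zeros(m.size,np.uint8);mk[r]=255;mk=mk.reshape(420,560)
    nb,lab,st,_=cv2.connectedComponentsWithStats(mk,connectivity=8);k=1+st[1:,4].argmax()
    fit(W[(lab==k).ravel()],n+' tray')
    # rail bar: grey, z .045-.075
    b=(x>.48)&(x<.6)&(y>-.25)&(y<.38)&(z>.05)&(z<.075)&(h[:,1]<70)
    q=W[b]; 
    if len(q)>20:
        p=np.polyfit(q[:,1],q[:,0],1);print('bar x=',p,'z',np.median(q[:,2]),'yaw',np.degrees(np.arctan(-p[0])))
```

```text
top rack 5173 [632.8  57.6] [120.1 604. ] 6.0
top tray 495 [ 488.1 -462.2] [133.1 220.5] 86.8
bar x= [-0.0405  0.5392] z 0.0638682856638747 yaw 2.317381237295764
side rack 1649 [nan nan] [nan  0.] nan
side tray 960 [ 487.5 -463.7] [131.2 222.2] 87.0
bar x= [-0.0241  0.5423] z 0.063153761965932 yaw 1.3808534122527456
```

Run:
```python
from h import *
np.set_printoptions(precision=4,suppress=True)
for n in('top','side'):
    c=load(n);K,R,t=c['intrinsics'],c['R'],c['t'];W=cloud(c)
    h=cv2.cvtColor(c['pixels'],cv2.COLOR_RGB2HSV)
    v,u=np.mgrid[:420,:560]
    # project pixels onto z=.02 plane
    C=-R.T@t; d=np.stack([(u-K[0,2])/K[0,0],(v-K[1,2])/K[1,1],np.ones_like(u)],-1)@R
    X=C+d*((.02-C[2])/d[...,2])[...,None]
    m=(h[...,0]<15)&(h[...,1]>95)&(X[...,0]>.5)&(X[...,0]<.74)&(X[...,1]>-.29)&(X[...,1]<.40)
    mk=cv2.morphologyEx(m.astype(np.uint8)*255,cv2.MORPH_OPEN,np.ones((2,2)))
    nb,lab,st,_=cv2.connectedComponentsWithStats(mk);k=1+st[1:,4].argmax();m=lab==k
    P=X[m]; print(n,len(P),P.min(0),P.max(0))
    far=[]
    for y in np.arange(-.22,.34,.01):
        s=P[abs(P[:,1]-y)<.005]
        if len(s): far.append((y,s[:,0].max(),s[:,0].min()))
    far=np.array(far)
    for j in(1,2):
        f=far
        for _ in range(4):
            p=np.polyfit(f[:,0],f[:,j],1);e=abs(f[:,j]-np.polyval(p,f[:,0]));f=f[e<max(.003,1.5*e.mean())]
        print('edge',j,p,len(f),e.max())
    ends=[]
    for x in np.arange(.59,.68,.005):
        s=P[abs(P[:,0]-x)<.003]
        if len(s): ends.append((x,s[:,1].min(),s[:,1].max()))
    print(np.array(ends)[::3])
    # bar top at z
    b=(W[...,2]>.05)&(W[...,2]<.075)&(h[...,1]<80)&(W[...,0]>.5)&(W[...,0]<.58)&(W[...,1]>-.24)&(W[...,1]<.36)
    q=W[b];r=q
    for _ in range(6):
        p=np.polyfit(r[:,1],r[:,0],1);e=abs(r[:,0]-np.polyval(p,r[:,1]));r=r[e<max(.005,1.5*e.mean())]
    print('bar',p,len(r),'z',np.median(r[:,2]))
    save(dict(pixels=np.repeat(m[...,None]*np.uint8(255),3,2)),n+'_m.png')
```

```text
top 133 [ 0.6216 -0.2381  0.02  ] [ 0.6877 -0.188   0.02  ]
edge 1 [-0.0848  0.6678] 4 0.001359128621010175
edge 2 [1.6222 0.988 ] 3 0.0011295129882963328
[[ 0.62   -0.237  -0.234 ]
 [ 0.635  -0.2367 -0.2145]
 [ 0.65   -0.2298 -0.2076]
 [ 0.665  -0.2355 -0.2041]
 [ 0.68   -0.2315 -0.188 ]]
bar [-0.0499  0.5368] 614 z 0.06408225771231219
side 3131 [ 0.5612 -0.2519  0.02  ] [0.69   0.3458 0.02  ]
edge 1 [-0.0627  0.6762] 27 0.003616196960310236
edge 2 [-0.0485  0.5764] 55 0.0025757391694252174
[[ 0.59   -0.2117  0.3449]
 [ 0.605  -0.2487  0.3418]
 [ 0.62   -0.2519  0.3458]
 [ 0.635  -0.25    0.3426]
 [ 0.65   -0.2497  0.3446]
 [ 0.665  -0.2493  0.208 ]
 [ 0.68   -0.2452 -0.0833]]
bar [-0.0498  0.5345] 603 z 0.06319577708033779
```

```bash
cat >> h.py <<'E'
RC=np.array([.617,.058]);YAW=.05
def rk(x,y,z=0,c=None,yaw=None):
    c=RC if c is None else c; a=YAW if yaw is None else yaw
    return np.array([c[0]+x*np.cos(a)-y*np.sin(a),c[1]+x*np.sin(a)+y*np.cos(a),z])
E
python3 - <<'E'
from h import *
out=[]
for n,crop in(('top',(130,135,400,235)),('side',(190,150,400,300))):
    c=load(n);s=2.9 if n=='top' else 2.4
    im=cv2.cvtColor(c['pixels'],cv2.COLOR_RGB2BGR)[crop[1]:crop[3],crop[0]:crop[2]]
    im=cv2.resize(im,None,fx=s,fy=s,interpolation=cv2.INTER_CUBIC)
    f=lambda X:tuple(int(k) for k in (proj(c,X)+.5-np.array(crop[:2]))*s)
    P=[f(rk(x,y,.02)) for x,y in((-.062,-.3),(.062,-.3),(.062,.3),(-.062,.3))]
    for i in range(4): cv2.line(im,P[i],P[(i+1)%4],(0,255,0),1)
    q=.44
    for y in(-.321,-.342,-.363): cv2.circle(im,f(rk(-.064-.095*np.sin(q),y,.02+.095*np.cos(q))),3,(0,0,255),1)
    out.append(cv2.copyMakeBorder(im,0,0,0,783-im.shape[1],cv2.BORDER_CONSTANT) if im.shape[1]<783 else im)
cv2.imwrite('pics/ov.png',cv2.resize(np.vstack(out)[:, :783],None,fx=.9,fy=.9))
E
```

```text
(no output)
```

View pics/ov.png

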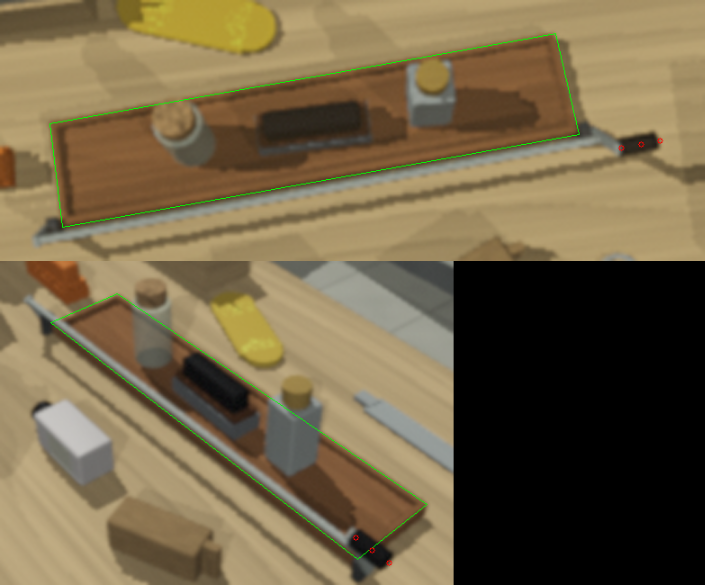

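The overlay fits in both views: rack centre (0.617, 0.058), yaw 0.05 rad, keeper at about 0.44 rad. Now a small planner to work out rows.

```bash
cat >> h.py <<'E'
from scipy.spatial.transform import Rotation as Ro
PZ=.155
def down(az): # tool z down, jaw axis (tool y) at azimuth az
    y=np.array([np.cos(az),np.sin(az),0]);z=np.array([0,0,-1.]);return np.c_[np.cross(y,z),y,z]
def frame(y,z):
    z=z/np.linalg.norm(z);y=y-z*(y@z);y/=np.linalg.norm(y);return np.c_[np.cross(y,z),y,z]
def cur():
    o=ctrl.get_obs();q=o['eef_rot'];return Ro.from_quat([q[1],q[2],q[3],q[0]]).as_matrix(),np.array(o['eef_pos'])
def plan(T,start=None,rnd=3):
    """T: list of (label,grasp point,R,rows). prints the constant row for each leg"""
    R,p=start or cur()
    for l,g,Rt,n in T:
        g=np.asarray(g); pt=g-PZ*Rt[:,2]
        w=Ro.from_matrix(R.T@Rt).as_rotvec()/n
        A=sum(Ro.from_rotvec(w*k).as_matrix() for k in range(n))
        v=np.linalg.solve(A,R.T@(pt-p))
        row=np.round(np.r_[v/.05,np.degrees(w)/8],rnd)
        print(l,'x%d'%n,row.tolist(),'TCP',pt.round(3).tolist(),'' if max(abs(row))<=1 and np.linalg.norm(row[:3])<=1 else 'TOO BIG')
        for k in range(n):
            p=p+R@row[:3]*.05;R=R@Ro.from_rotvec(np.radians(row[3:]*8)).as_matrix()
    return R,p
def knob(q): return rk(-.064-.095*np.sin(q),-.342,.02+.095*np.cos(q))
E
python3 - <<'E'
from h import *
D=down(YAW);K=knob(.44)
print(K)
s=plan([('over',K+[0,0,.07],D,20),('down',K,D,5)])
prev=-.095*np.sin(.44),.095*np.cos(.44)
for k in range(1,11):
    q=.44+.102*k; c=-.095*np.sin(q),.095*np.cos(q); print(round((c[0]-prev[0])/.05,3),round(-(c[1]-prev[1])/.05,3)); prev=c
E
```

```text
[ 0.52975918 -0.28879363  0.10595141]
over x20 [-0.894, -0.258, 0.073, -0.001, 0.0, 0.408] TCP [0.53, -0.289, 0.331] 
down x5 [-0.001, -0.003, 0.28, 0.002, -0.0, 0.001] TCP [0.53, -0.289, 0.261] 
-0.171 0.091
-0.161 0.108
-0.149 0.124
-0.135 0.139
-0.121 0.152
-0.105 0.163
-0.087 0.173
-0.069 0.181
-0.051 0.187
-0.031 0.191
```

Request:
drive_tool --commands '[[[-0.894, -0.258, 0.073, 0, 0, 0.408, 0], [-0.894, -0.258, 0.073, 0, 0, 0.408, 0], [-0.894, -0.258, 0.073, 0, 0, 0.408, 0], [-0.894, -0.258, 0.073, 0, 0, 0.408, 0], [-0.894, -0.258, 0.073, 0, 0, 0.408, 0], [-0.894, -0.258, 0.073, 0, 0, 0.408, 0], [-0.894, -0.258, 0.073, 0, 0, 0.408, 0], [-0.894, -0.258, 0.073, 0, 0, 0.408, 0], [-0.894, -0.258, 0.073, 0, 0, 0.408, 0], [-0.894, -0.258, 0.073, 0, 0, 0.408, 0]]]'

```text
time_s: 1.1
eef_pos: [0.493, 0.1673, 0.3678]
eef_rot: [-0.0, 0.459, 0.889, -0.0]
wrist_force: [0.9, 0.3, -0.7]
opening: 1.003
```

Request:
drive_tool --commands '[[[-0.894, -0.258, 0.073, 0, 0, 0.408, 0], [-0.894, -0.258, 0.073, 0, 0, 0.408, 0], [-0.894, -0.258, 0.073, 0, 0, 0.408, 0], [-0.894, -0.258, 0.073, 0, 0, 0.408, 0], [-0.894, -0.258, 0.073, 0, 0, 0.408, 0], [-0.894, -0.258, 0.073, 0, 0, 0.408, 0], [-0.894, -0.258, 0.073, 0, 0, 0.408, 0], [-0.894, -0.258, 0.073, 0, 0, 0.408, 0], [-0.894, -0.258, 0.073, 0, 0, 0.408, 0], [-0.894, -0.258, 0.073, 0, 0, 0.408, 0]]]'

```text
time_s: 2.1
eef_pos: [0.5301, -0.2901, 0.3311]
eef_rot: [-0.0, 0.69, 0.724, 0.0]
wrist_force: [0.1, 0.1, 0.4]
opening: 0.999
```

Request:
drive_tool --commands '[[[0, 0, 0.28, 0, 0, 0, 0], [0, 0, 0.28, 0, 0, 0, 0], [0, 0, 0.28, 0, 0, 0, 0], [0, 0, 0.28, 0, 0, 0, 0], [0, 0, 0.28, 0, 0, 0, 0], [0, 0, 0, 0, 0, 0, 120], [0, 0, 0, 0, 0, 0, 255], [0, 0, 0, 0, 0, 0, 255], [0, 0, 0, 0, 0, 0, 255], [0, 0, 0, 0, 0, 0, 255]]]'

```text
time_s: 3.1
eef_pos: [0.5308, -0.2885, 0.2627]
eef_rot: [0.001, 0.689, 0.725, 0.0]
wrist_force: [-0.5, 0.0, 1.4]
opening: 0.239
```

Request:
drive_tool --commands '[[[0, -0.171, 0.091, 0, 0, 0, 255], [0, -0.161, 0.108, 0, 0, 0, 255], [0, -0.149, 0.124, 0, 0, 0, 255], [0, -0.135, 0.139, 0, 0, 0, 255], [0, -0.121, 0.152, 0, 0, 0, 255], [0, -0.105, 0.163, 0, 0, 0, 255], [0, -0.087, 0.173, 0, 0, 0, 255], [0, -0.069, 0.181, 0, 0, 0, 255], [0, -0.051, 0.187, 0, 0, 0, 255], [0, -0.031, 0.191, 0, 0, 0, 255]]]'

```text
time_s: 4.1
eef_pos: [0.4786, -0.2917, 0.1881]
eef_rot: [0.004, 0.689, 0.724, 0.001]
wrist_force: [9.2, 5.4, 9.0]
opening: 0.232
```

Run:
```python
from h import *
np.set_printoptions(precision=4,suppress=True)
o=ctrl.get_obs();print(o['wrist_force'],o['eef_pos'],o['q']);print('knob1.45 TCP',knob(1.45)+[0,0,.155])
b=shot('side');save(b,'side1.png',(190,150,430,330),3)
# next: release, lift, go over brush
D=down(YAW)
```

```text
[9.2286 5.4256 8.9705] [ 0.4786 -0.2917  0.1881] [-0.7599  0.4382  1.7748  0.0037  0.9207 -0.8117]
knob1.45 TCP [ 0.476  -0.2915  0.1864]
```

View pics/side1.png

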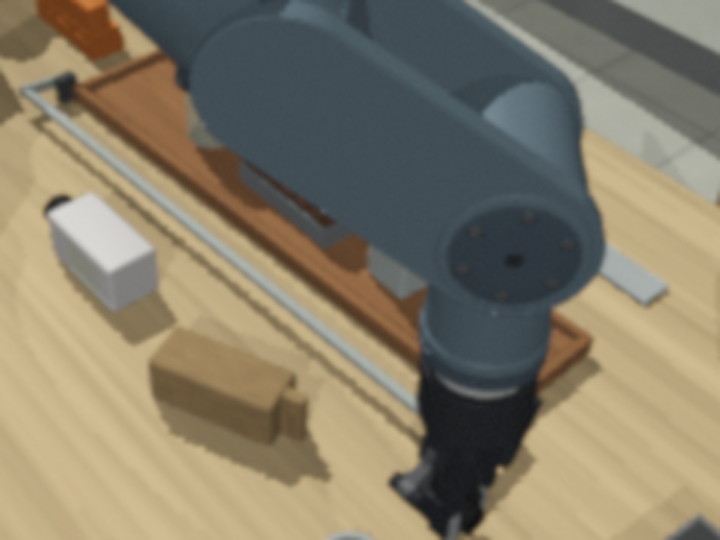

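Rail looks fully down in the side view: the bar lies flat in front of the rack, and the force points back against the stop. Next: partial release and lift.

Request:
drive_tool --commands '[[[0, 0, 0.04, 0, 0, 0, 255], [0, 0, 0, 0, 0, 0, 150], [0, 0, 0, 0, 0, 0, 150], [0, 0, 0, 0, 0, 0, 150], [0, 0, -0.5, 0, 0, 0, 150], [0, 0, -0.8, 0, 0, 0, 150], [0, 0, -0.8, 0, 0, 0, 0], [0, 0, -0.9, 0, 0, 0, 0], [0, 0, -0.9, 0, 0, 0, 0], [0, 0, -0.2, 0, 0, 0, 0]]]'

```text
time_s: 5.15
eef_pos: [0.4774, -0.292, 0.3952]
eef_rot: [0.005, 0.689, 0.725, -0.0]
wrist_force: [0.1, -0.1, 0.7]
opening: 1.002
```

```bash
cat >> h.py <<'E'
def rect(n,lo,hi,xr,yr,sat=None):
    W=cloud(load(n)).reshape(-1,3);x,y,z=W.T
    P=W[(x>xr[0])&(x<xr[1])&(y>yr[0])&(y<yr[1])&(z>lo)&(z<hi)]
    r=cv2.minAreaRect(P[:,:2].astype(np.float32)*1000);print(n,len(P),np.round(r[0],1),np.round(r[1],1),round(r[2],1),'z',np.percentile(P[:,2],[50,95]).round(3));return r
E
python3 - <<'E'
from h import *
a=shot('top');b=shot('side')
save(a,'top2.png',(120,120,480,320),2.1)
rect('top',.055,.09,(.57,.68),(-.03,.15)); rect('top',.02,.05,(.5,.56),(-.24,.36))
W=cloud(b)
rect('side',.02,.05,(.47,.56),(-.2,.36))
g=np.array([.6154,.0583,.055]);D=down(YAW)
s=plan([('over',g+[0,0,.12],D,10),('down',g,D,6)])
T=np.array([.488,-.463,0])
s=plan([('up',g+[0,0,.16],D,4),('tray',T+[0,0,.215],down(np.radians(87)),14),('dn',T+[0,0,.06],down(np.radians(87)),6)],s)
s=plan([('up',g+[0,0,.16],D,4),('tray',T+[0,0,.215],down(np.radians(-93)),14)],s)
print(ctrl.get_obs()['q'])
E
```

```text
top 405 [615.2  58.4] [ 30.9 110.1] 0.3 z [0.07  0.074]
top 725 [530.2  59.9] [ 59.8 598.8] 0.1 z [0.028 0.032]
side 721 [531.3  80.6] [ 60.3 559.5] 2.8 z [0.027 0.03 ]
over x10 [0.685, 0.312, 0.122, 0.002, 0.002, 0.0] TCP [0.615, 0.058, 0.33] 
down x6 [-0.0, -0.0, 0.4, 0.0, 0.001, 0.001] TCP [0.615, 0.058, 0.21] 
up x4 [0.0, -0.0, -0.8, 0.0, -0.001, -0.001] TCP [0.615, 0.058, 0.37] 
tray x14 [-0.474, -0.693, -0.0, -0.0, 0.0, -0.751] TCP [0.488, -0.463, 0.37] 
dn x6 [0.001, 0.0, 0.517, -0.0, 0.0, -0.0] TCP [0.488, -0.463, 0.215] 
up x4 [1.04, 2.733, -0.776, -0.0, 0.001, 2.629] TCP [0.615, 0.058, 0.37] TOO BIG
tray x14 [-0.763, 0.404, -0.0, -0.0, 0.0, 0.856] TCP [0.488, -0.463, 0.37] 
[-7.60984761e-01  1.55830173e-01  1.66348013e+00 -1.46359697e-04
  1.31785847e+00 -8.11464540e-01]
```

View pics/top2.png

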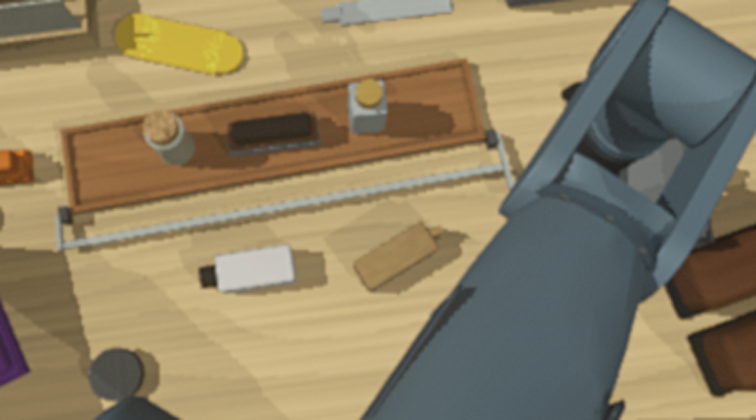

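Rail is lowered and the brush hasn't moved. Grasping the brush.

Request:
drive_tool --commands '[[[0.685, 0.312, 0.122, 0, 0, 0, 0], [0.685, 0.312, 0.122, 0, 0, 0, 0], [0.685, 0.312, 0.122, 0, 0, 0, 0], [0.685, 0.312, 0.122, 0, 0, 0, 0], [0.685, 0.312, 0.122, 0, 0, 0, 0], [0.685, 0.312, 0.122, 0, 0, 0, 0], [0.685, 0.312, 0.122, 0, 0, 0, 0], [0.685, 0.312, 0.122, 0, 0, 0, 0], [0.685, 0.312, 0.122, 0, 0, 0, 0], [0.685, 0.312, 0.122, 0, 0, 0, 0]]]'

```text
time_s: 6.25
eef_pos: [0.6144, 0.0604, 0.3246]
eef_rot: [-0.002, 0.689, 0.725, -0.002]
wrist_force: [1.2, 0.2, 1.1]
opening: 1.005
```

Request:
drive_tool --commands '[[[0, 0, 0.4, 0, 0, 0, 0], [0, 0, 0.4, 0, 0, 0, 0], [0, 0, 0.4, 0, 0, 0, 0], [0, 0, 0.4, 0, 0, 0, 0], [0, 0, 0.4, 0, 0, 0, 0], [0, 0, 0.4, 0, 0, 0, 0], [0, 0, 0, 0, 0, 0, 255], [0, 0, 0, 0, 0, 0, 255], [0, 0, 0, 0, 0, 0, 255], [0, 0, 0, 0, 0, 0, 255]]]'

```text
time_s: 7.25
eef_pos: [0.6157, 0.0588, 0.2095]
eef_rot: [0.001, 0.689, 0.725, 0.001]
wrist_force: [0.4, -0.8, 0.7]
opening: 0.348
```

Gripped (opening 0.348, or 30 mm). Lift, carry to the tray.

Request:
drive_tool --commands '[[[0, 0, -0.8, 0, 0, 0, 255], [0, 0, -0.8, 0, 0, 0, 255], [0, 0, -0.8, 0, 0, 0, 255], [0, 0, -0.8, 0, 0, 0, 255], [-0.763, 0.404, 0, 0, 0, 0.856, 255], [-0.763, 0.404, 0, 0, 0, 0.856, 255], [-0.763, 0.404, 0, 0, 0, 0.856, 255], [-0.763, 0.404, 0, 0, 0, 0.856, 255], [-0.763, 0.404, 0, 0, 0, 0.856, 255], [-0.763, 0.404, 0, 0, 0, 0.856, 255]]]'

```text
time_s: 8.25
eef_pos: [0.6752, -0.1891, 0.3689]
eef_rot: [0.0, 0.9, 0.435, 0.0]
wrist_force: [-0.1, 0.1, -1.1]
opening: 0.345
```

Request:
drive_tool --commands '[[[-0.763, 0.404, 0, 0, 0, 0.856, 255], [-0.763, 0.404, 0, 0, 0, 0.856, 255], [-0.763, 0.404, 0, 0, 0, 0.856, 255], [-0.763, 0.404, 0, 0, 0, 0.856, 255], [-0.763, 0.404, 0, 0, 0, 0.856, 255], [-0.763, 0.404, 0, 0, 0, 0.856, 255], [-0.763, 0.404, 0, 0, 0, 0.856, 255], [-0.763, 0.404, 0, 0, 0, 0.856, 255], [0, 0, 0, 0, 0, 0, 255]]]'

```text
time_s: 9.15
eef_pos: [0.4836, -0.4658, 0.3689]
eef_rot: [0.001, 1.0, -0.03, -0.001]
wrist_force: [-0.3, -0.1, -1.3]
opening: 0.346
```

Request:
drive_tool --commands '[[[0.04, -0.03, 0.55, 0, 0, 0, 255], [0.04, -0.03, 0.55, 0, 0, 0, 255], [0, 0, 0.55, 0, 0, 0, 255], [0, 0, 0.55, 0, 0, 0, 255], [0, 0, 0.55, 0, 0, 0, 255], [0, 0, 0.5, 0, 0, 0, 255], [0, 0, 0.04, 0, 0, 0, 255], [0, 0, 0, 0, 0, 0, 110], [0, 0, 0, 0, 0, 0, 110], [0, 0, 0, 0, 0, 0, 110]]]'

```text
time_s: 10.15
eef_pos: [0.4925, -0.4598, 0.2051]
eef_rot: [0.001, 1.0, -0.026, 0.001]
wrist_force: [-0.8, 0.1, -0.8]
opening: 0.571
```

Request:
drive_tool --commands '[[[0, 0, -0.3, 0, 0, 0, 110], [0, 0, -0.6, 0, 0, 0, 110], [0, 0, -0.9, 0, 0, 0, 0], [0, 0, -0.9, 0, 0, 0, 0], [0, 0, -0.8, 0, 0, 0, 0]]]'

```text
time_s: 10.65
eef_pos: [0.492, -0.4595, 0.3832]
eef_rot: [0.001, 1.0, -0.026, 0.001]
wrist_force: [0.4, -0.3, 0.2]
opening: 1.0
```

Run:
```python
from h import *
np.set_printoptions(precision=3,suppress=True)
o=ctrl.get_obs();print(o['q'],o['eef_pos'])
a=shot('top');b=shot('side')
rect('top',.015,.06,(.34,.48),(.03,.2));rect('top',.015,.06,(.34,.48),(-.17,-.03));rect('side',.015,.06,(.34,.48),(.03,.2));rect('side',.015,.06,(.34,.48),(-.17,-.03))
save(b,'side3.png',s=1.2)
```

```text
[-0.927  0.411  1.36  -0.     1.367  0.695] [ 0.492 -0.46   0.383]
top 733 [426.5 117.4] [ 51.  129.7] 1.8 z [0.049 0.053]
top 217 [ 438.2 -130.9] [46.4 53.8] 26.8 z [0.045 0.05 ]
side 812 [424.5 115.4] [ 51. 133.] 2.2 z [0.047 0.05 ]
side 1132 [421.1 -98.7] [ 47.9 130.3] 24.0 z [0.044 0.047]
```

View pics/side3.png

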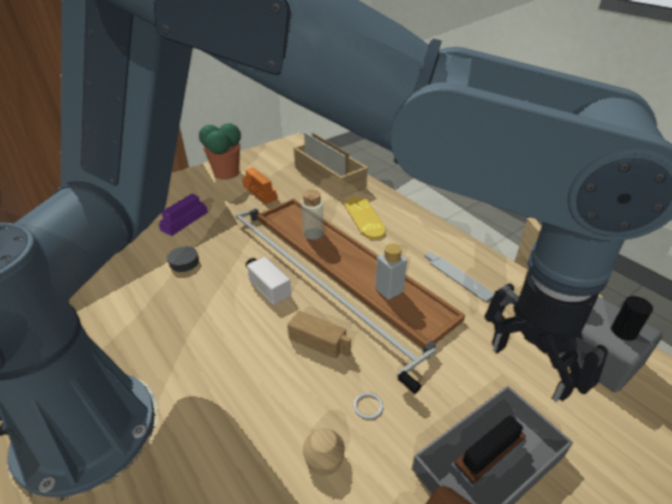

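The brush is in the tray and the rail is down. Next, the carton with a 45° tilted grasp from its ridge side, so it can be stood up without a horizontal wrist. First the tilt in the air.

```bash
cat >> h.py <<'E'
U=np.array([0,0,1.])
def pick(c,az,zc,d=.012,tilt=45):  # lying pack, centre c(xy), axis azimuth az (base->cap), grasp height zc
    t=np.radians(tilt);a=np.array([np.cos(az),np.sin(az),0]);b=-U
    return np.r_[c,zc]+d*a, frame(np.cross(a,b),-np.sin(t)*a+np.cos(t)*b)
def place(x,y,zmid,off,d=.012,tilt=45,baz=None): # pack standing with axis at rack x,y, mid height zmid; off: grasp offset behind axis
    t=np.radians(tilt);baz=YAW if baz is None else baz
    b=np.array([np.cos(baz),np.sin(baz),0]);a=U
    return rk(x,y,zmid)+d*a-off*b, frame(np.cross(a,b),-np.sin(t)*a+np.cos(t)*b)
E
python3 - <<'E'
from h import *
az=np.radians(-66.2);g,R=pick((.4218,-.0973),az,.030)
s=plan([('A',g+.2*U,down(np.radians(23.8)),18),('B',g-.13*R[:,2],R,9),('C',g,R,8)])
p,Rp=place(0,-.235,.012+.065+.003,.007)
print('place',p)
s=plan([('L',g+.12*U,R,4),('M',p+[-.12,0,.12],Rp,16),('over',p+.08*U,Rp,6),('dn',p,Rp,5)],s)
print(Ro.from_matrix(s[0]).as_quat(),s[1])
E
```

```text
A x18 [0.316, -0.357, 0.003, 0.007, 0.002, -0.811] TCP [0.427, -0.108, 0.385] 
B x9 [-0.551, -0.0, 0.171, -0.001, 0.625, 0.0] TCP [0.508, -0.293, 0.232] 
C x8 [-0.0, -0.0, 0.325, 0.0, 0.0, 0.0] TCP [0.471, -0.209, 0.14] 
place [ 0.62175385 -0.17705617  0.092     ]
L x4 [0.424, -0.001, -0.423, 0.001, 0.0, 0.001] TCP [0.471, -0.209, 0.26] 
M x16 [0.121, -0.002, -0.083, -0.0, -0.609, -0.593] TCP [0.392, -0.183, 0.322] 
over x6 [-0.188, -0.02, 0.378, 0.0, 0.0, 0.001] TCP [0.512, -0.183, 0.282] 
dn x5 [0.227, 0.0, 0.226, 0.0, 0.0, 0.0] TCP [0.512, -0.183, 0.202] 
[-0.02323776  0.92353667  0.00963024  0.3826843 ] [ 0.51224655 -0.1826068   0.20149195]
```

Request:
drive_tool --commands '[[[0.316, -0.357, 0, 0, 0, -0.811, 0], [0.316, -0.357, 0, 0, 0, -0.811, 0], [0.316, -0.357, 0, 0, 0, -0.811, 0], [0.316, -0.357, 0, 0, 0, -0.811, 0], [0.316, -0.357, 0, 0, 0, -0.811, 0], [0.316, -0.357, 0, 0, 0, -0.811, 0], [0.316, -0.357, 0, 0, 0, -0.811, 0], [0.316, -0.357, 0, 0, 0, -0.811, 0], [0.316, -0.357, 0, 0, 0, -0.811, 0], [0.316, -0.357, 0, 0, 0, -0.811, 0]]]'

```text
time_s: 11.75
eef_pos: [0.5515, -0.2405, 0.3795]
eef_rot: [0.0, 0.856, 0.517, 0.0]
wrist_force: [0.6, 0.5, 0.3]
opening: 1.001
```

Request:
drive_tool --commands '[[[0.316, -0.357, 0, 0, 0, -0.811, 0], [0.316, -0.357, 0, 0, 0, -0.811, 0], [0.316, -0.357, 0, 0, 0, -0.811, 0], [0.316, -0.357, 0, 0, 0, -0.811, 0], [0.316, -0.357, 0, 0, 0, -0.811, 0], [0.316, -0.357, 0, 0, 0, -0.811, 0], [0.316, -0.357, 0, 0, 0, -0.811, 0], [0.316, -0.357, 0, 0, 0, -0.811, 0], [0, 0, 0, 0, 0, 0, 0]]]'

```text
time_s: 12.65
eef_pos: [0.4238, -0.1057, 0.379]
eef_rot: [-0.0, 0.545, 0.839, -0.0]
wrist_force: [0.9, -0.9, -0.3]
opening: 1.003
```

Request:
drive_tool --commands '[[[-0.551, 0, 0.171, 0, 0.625, 0, 0], [-0.551, 0, 0.171, 0, 0.625, 0, 0], [-0.551, 0, 0.171, 0, 0.625, 0, 0], [-0.551, 0, 0.171, 0, 0.625, 0, 0], [-0.551, 0, 0.171, 0, 0.625, 0, 0], [-0.551, 0, 0.171, 0, 0.625, 0, 0], [-0.551, 0, 0.171, 0, 0.625, 0, 0], [-0.551, 0, 0.171, 0, 0.625, 0, 0], [-0.551, 0, 0.171, 0, 0.625, 0, 0], [0, 0, 0, 0, 0, 0, 0]]]'

```text
time_s: 13.65
eef_pos: [0.5063, -0.2926, 0.2202]
eef_rot: [-0.324, 0.506, 0.772, 0.21]
wrist_force: [-0.7, 0.2, -0.1]
opening: 0.995
```

Run:
```python
from h import *
o=ctrl.get_obs();print(np.round(o['q'],3),o['wrist_force'])
az=np.radians(-66.2);g,R=pick((.4218,-.0973),az,.030)
print('want R z',R[:,2],'have',cur()[0][:,2])
s=plan([('C',g,R,8)])
save(shot('side'),'side4.png',(150,120,420,400),2)
```

```text
[-0.792  0.65   1.466  0.261  1.778 -1.25 ] [-0.71929031  0.2285486  -0.05547901]
want R z [-0.28534962  0.64697419 -0.70710678] have [-0.28831178  0.65151535 -0.70171509]
C x8 [0.017, 0.004, 0.304, -0.001, -0.007, -0.005] TCP [0.471, -0.209, 0.14]
```

View pics/side4.png

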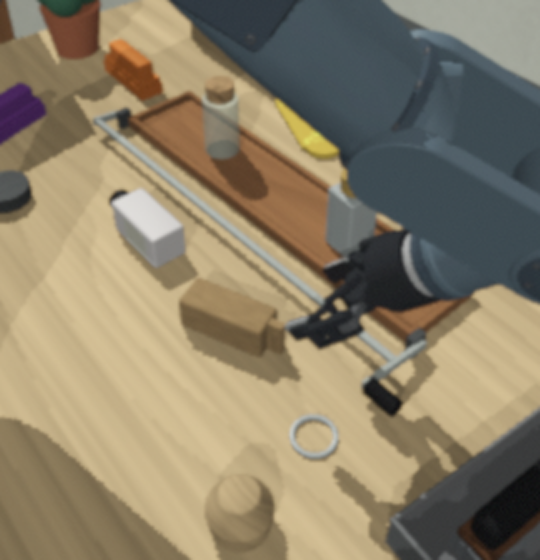

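Image: open jaws sit just off the ridge end of the carton at about (310,325), clear of rail and tin. Advance slowly and close.

Request:
drive_tool --commands '[[[0.017, 0.004, 0.304, 0, 0, 0, 0], [0.017, 0.004, 0.304, 0, 0, 0, 0], [0.017, 0.004, 0.304, 0, 0, 0, 0], [0.017, 0.004, 0.304, 0, 0, 0, 0], [0.017, 0.004, 0.304, 0, 0, 0, 0], [0.017, 0.004, 0.304, 0, 0, 0, 0], [0.017, 0.004, 0.304, 0, 0, 0, 0], [0.017, 0.004, 0.304, 0, 0, 0, 0]]]'

```text
time_s: 14.5
eef_pos: [0.4714, -0.2067, 0.1436]
eef_rot: [-0.321, 0.504, 0.774, 0.209]
wrist_force: [0.5, -0.9, 0.4]
opening: 1.0
```

Request:
drive_tool --commands '[[[0, 0, 0, 0, 0, 0, 255], [0, 0, 0, 0, 0, 0, 255], [0, 0, 0, 0, 0, 0, 255], [0, 0, 0, 0, 0, 0, 255], [0, 0, 0, 0, 0, 0, 255]]]'

```text
time_s: 15.0
eef_pos: [0.4723, -0.2085, 0.145]
eef_rot: [-0.32, 0.505, 0.774, 0.209]
wrist_force: [0.6, -2.0, 2.5]
opening: 0.529
```

Run:
```python
from h import *
o=ctrl.get_obs();print(np.round(o['q'],3),o['wrist_force'])
R,p=cur();print('grasp pt',p+R[:,2]*PZ)
g,Rn=pick((.4218,-.0973),np.radians(-66.2),.030)
print('want',g)
save(shot('side'),'side5.png',(180,180,380,340),3)
pp,Rp=place(0,-.235,.012+.065+.004,.007)
s=plan([('L',g+.12*U,Rn,5),('M',pp+[-.12,0,.12],Rp,16),('over',pp+.08*U,Rp,6)])
```

```text
[-0.731  0.653  1.668  0.296  1.558 -1.265] [ 0.62994511 -1.95939115  2.46413457]
grasp pt [ 0.42830823 -0.10829587  0.0352306 ]
want [ 0.42664254 -0.10827952  0.03      ]
L x5 [0.325, -0.005, -0.323, 0.001, 0.002, 0.001] TCP [0.471, -0.209, 0.26] 
M x16 [0.121, -0.002, -0.084, -0.0, -0.609, -0.593] TCP [0.392, -0.183, 0.323] 
over x6 [-0.189, -0.019, 0.377, -0.0, 0.001, 0.001] TCP [0.512, -0.183, 0.283]
```

View pics/side5.png

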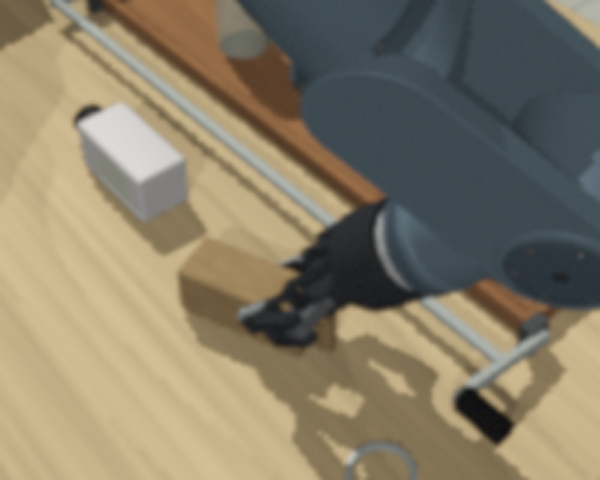

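Request:
drive_tool --commands '[[[0.325, 0, -0.323, 0, 0, 0, 255], [0.325, 0, -0.323, 0, 0, 0, 255], [0.325, 0, -0.323, 0, 0, 0, 255], [0.325, 0, -0.323, 0, 0, 0, 255], [0.325, 0, -0.323, 0, 0, 0, 255], [0.121, -0.002, -0.084, 0, -0.609, -0.593, 255], [0.121, -0.002, -0.084, 0, -0.609, -0.593, 255], [0.121, -0.002, -0.084, 0, -0.609, -0.593, 255], [0.121, -0.002, -0.084, 0, -0.609, -0.593, 255], [0.121, -0.002, -0.084, 0, -0.609, -0.593, 255]]]'

```text
time_s: 16.05
eef_pos: [0.4613, -0.1986, 0.293]
eef_rot: [-0.1, 0.367, 0.911, 0.159]
wrist_force: [0.0, -0.2, -1.5]
opening: 0.534
```

Request:
drive_tool --commands '[[[0.121, -0.002, -0.084, 0, -0.609, -0.593, 255], [0.121, -0.002, -0.084, 0, -0.609, -0.593, 255], [0.121, -0.002, -0.084, 0, -0.609, -0.593, 255], [0.121, -0.002, -0.084, 0, -0.609, -0.593, 255], [0.121, -0.002, -0.084, 0, -0.609, -0.593, 255], [0.121, -0.002, -0.084, 0, -0.609, -0.593, 255], [0.121, -0.002, -0.084, 0, -0.609, -0.593, 255], [0.121, -0.002, -0.084, 0, -0.609, -0.593, 255], [0.121, -0.002, -0.084, 0, -0.609, -0.593, 255], [0.121, -0.002, -0.084, 0, -0.609, -0.593, 255]]]'

```text
time_s: 17.05
eef_pos: [0.3997, -0.1813, 0.3224]
eef_rot: [0.344, 0.012, 0.939, 0.024]
wrist_force: [-0.4, 0.2, -1.2]
opening: 0.528
```

Request:
drive_tool --commands '[[[0.121, -0.002, -0.084, 0, -0.609, -0.593, 255], [0, 0, 0, 0, 0, 0, 255], [0, 0, 0, 0, 0, 0, 255]]]'

```text
time_s: 17.35
eef_pos: [0.3927, -0.1818, 0.3217]
eef_rot: [0.382, -0.026, 0.924, 0.009]
wrist_force: [0.9, -0.7, -1.7]
opening: 0.526
```

Run:
```python
from h import *
np.set_printoptions(precision=3,suppress=True)
o=ctrl.get_obs();print(np.round(o['q'],3),o['wrist_force'],o['opening'])
R,p=cur();print('grasp pt',p+R[:,2]*PZ,R)
a=shot('top');b=shot('side');save(b,'side6.png',(180,100,400,300),2.8)
pp,Rp=place(0,-.235,.012+.065+.004,.007)
s=plan([('over',pp+.08*U,Rp,8),('dn',pp,Rp,6)])
```

```text
[-0.921 -0.205  2.266  0.927  0.817 -3.118] [ 0.85  -0.684 -1.702] 0.5255736095235357
grasp pt [ 0.502 -0.176  0.212] [[-0.707 -0.054  0.705]
 [-0.041  0.999  0.036]
 [-0.706 -0.003 -0.709]]
over x8 [-0.14, -0.017, 0.28, 0.001, -0.001, 0.005] TCP [0.512, -0.183, 0.283] 
dn x6 [0.188, 0.0, 0.188, -0.001, 0.0, -0.0] TCP [0.512, -0.183, 0.203]
```

View pics/side6.png

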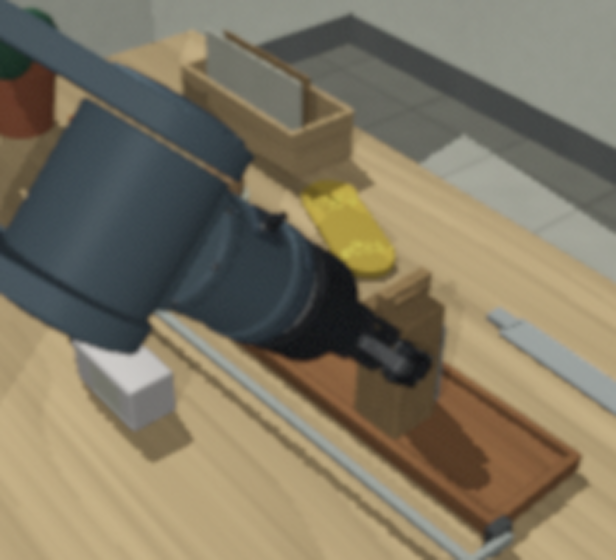

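Carton upright in the jaws, ridge up, but q6 is near its limit. I'll yaw the hand a little the relieving way while moving over the slot.

Run:
```python
from h import *
np.set_printoptions(precision=3,suppress=True)
q=[-.32,.505,.774,.209];Rk=Ro.from_quat(q[1:]+q[:1]).as_matrix()
a=np.array([.4035,-.915,0]);R,p=cur();print('pack axis now',R@Rk.T@a)
pp,Rp=place(0,-.235,.012+.065+.004,.009,baz=-.2)
s=plan([('over',pp+.08*U,Rp,8),('dn',pp,Rp,6)])
```

```text
pack axis now [0.002 0.004 1.   ]
over x8 [-0.139, 0.089, 0.278, 0.159, -0.001, 0.163] TCP [0.513, -0.153, 0.283] 
dn x6 [0.189, 0.0, 0.188, -0.0, 0.001, 0.0] TCP [0.513, -0.153, 0.203]
```

Request:
drive_tool --commands '[[[-0.139, 0.089, 0.278, 0.159, 0, 0.163, 255], [-0.139, 0.089, 0.278, 0.159, 0, 0.163, 255], [-0.139, 0.089, 0.278, 0.159, 0, 0.163, 255], [-0.139, 0.089, 0.278, 0.159, 0, 0.163, 255], [-0.139, 0.089, 0.278, 0.159, 0, 0.163, 255], [-0.139, 0.089, 0.278, 0.159, 0, 0.163, 255], [-0.139, 0.089, 0.278, 0.159, 0, 0.163, 255], [-0.139, 0.089, 0.278, 0.159, 0, 0.163, 255], [0, 0, 0, 0, 0, 0, 255]]]'

```text
time_s: 18.35
eef_pos: [0.5141, -0.1526, 0.2823]
eef_rot: [0.381, 0.092, 0.919, -0.037]
wrist_force: [0.1, 1.0, -1.9]
opening: 0.532
```

Run:
```python
from h import *
np.set_printoptions(precision=3,suppress=True)
o=ctrl.get_obs();print(np.round(o['q'],3),o['wrist_force'],o['opening'])
for bz in(-.2,-.1,0):
  pp,Rp=place(0,-.235,.012+.065+.004,.009,baz=bz);s=plan([('dn',pp,Rp,8)])
s0=plan([('dn',pp,Rp,8),('back',pp-.14*Rp[:,2],Rp,7)])
```

```text
[-0.585  0.101  2.078  0.911  0.344 -2.731] [ 0.142  1.035 -1.904] 0.5315408048128234
dn x8 [0.143, -0.002, 0.138, 0.001, -0.001, -0.0] TCP [0.513, -0.153, 0.203] 
dn x8 [0.143, -0.032, 0.138, -0.062, -0.001, -0.064] TCP [0.511, -0.165, 0.203] 
dn x8 [0.143, -0.061, 0.139, -0.125, -0.0, -0.127] TCP [0.51, -0.177, 0.203] 
dn x8 [0.143, -0.061, 0.139, -0.125, -0.0, -0.127] TCP [0.51, -0.177, 0.203] 
back x7 [0.0, -0.0, -0.4, -0.0, -0.001, 0.0] TCP [0.411, -0.177, 0.302]
```

q6 would run out as it descends there. The better option is to turn the hand to point along -y, which relieves q6 and q5, and stand the carton in the gap between tin and jar. I'll do the turn high up.

Run:
```python
from h import *
pp,Rp=place(0,-.05,.012+.065+.004,.009,baz=YAW-np.pi/2)
R,p=cur();g=p+R[:,2]*PZ
s=plan([('lift',g+[-.03,0.0,.12],R,4),('turn',pp+.15*U,Rp,14)])
s=plan([('dn',pp+.0*U,Rp,8)],s)
```

```text
lift x4 [-0.32, -0.029, -0.528, 0.0, 0.0, 0.0] TCP [0.484, -0.153, 0.402] 
turn x14 [0.174, 0.439, -0.073, 0.478, -0.001, 0.478] TCP [0.614, 0.127, 0.353] 
dn x8 [0.266, 0.0, 0.265, 0.001, 0.0, -0.0] TCP [0.614, 0.127, 0.203]
```

Request:
drive_tool --commands '[[[-0.32, -0.029, -0.528, 0, 0, 0, 255], [-0.32, -0.029, -0.528, 0, 0, 0, 255], [-0.32, -0.029, -0.528, 0, 0, 0, 255], [-0.32, -0.029, -0.528, 0, 0, 0, 255], [0.174, 0.439, -0.073, 0.478, 0, 0.478, 255], [0.174, 0.439, -0.073, 0.478, 0, 0.478, 255], [0.174, 0.439, -0.073, 0.478, 0, 0.478, 255], [0.174, 0.439, -0.073, 0.478, 0, 0.478, 255], [0.174, 0.439, -0.073, 0.478, 0, 0.478, 255], [0.174, 0.439, -0.073, 0.478, 0, 0.478, 255]]]'

```text
time_s: 19.35
eef_pos: [0.4797, -0.0585, 0.386]
eef_rot: [0.353, 0.267, 0.89, -0.108]
wrist_force: [-0.3, -0.0, -2.1]
opening: 0.531
```

Request:
drive_tool --commands '[[[0.174, 0.439, -0.073, 0.478, 0, 0.478, 255], [0.174, 0.439, -0.073, 0.478, 0, 0.478, 255], [0.174, 0.439, -0.073, 0.478, 0, 0.478, 255], [0.174, 0.439, -0.073, 0.478, 0, 0.478, 255], [0.174, 0.439, -0.073, 0.478, 0, 0.478, 255], [0.174, 0.439, -0.073, 0.478, 0, 0.478, 255], [0.174, 0.439, -0.073, 0.478, 0, 0.478, 255], [0.174, 0.439, -0.073, 0.478, 0, 0.478, 255], [0, 0, 0, 0, 0, 0, 255], [0, 0, 0, 0, 0, 0, 255]]]'

```text
time_s: 20.35
eef_pos: [0.5667, 0.095, 0.3577]
eef_rot: [0.288, 0.558, 0.742, -0.234]
wrist_force: [-0.4, 0.0, -1.8]
opening: 0.531
```

Run:
```python
from h import *
np.set_printoptions(precision=3,suppress=True)
o=ctrl.get_obs();print(np.round(o['q'],3),o['wrist_force'],o['opening'])
pp,Rp=place(0,-.05,.012+.065+.004,.009,baz=YAW-np.pi/2)
q=[-.32,.505,.774,.209];Rk=Ro.from_quat(q[1:]+q[:1]).as_matrix()
a=np.array([.4035,-.915,0]);R,p=cur();print('pack axis now',R@Rk.T@a)
s=plan([('dn',pp,Rp,8)])
save(shot('side'),'side7.png',(150,80,450,300),2.4);save(shot('top'),'top7.png',(130,120,400,300),2.4)
```

```text
[ 0.135  0.274  1.681 -0.816  1.223  0.159] [-0.388  0.033 -1.796] 0.5310691307856761
pack axis now [ 0.034 -0.018  0.999]
dn x8 [0.31, 0.136, 0.236, 0.121, -0.02, 0.159] TCP [0.614, 0.127, 0.203]
```

View pics/side7.png

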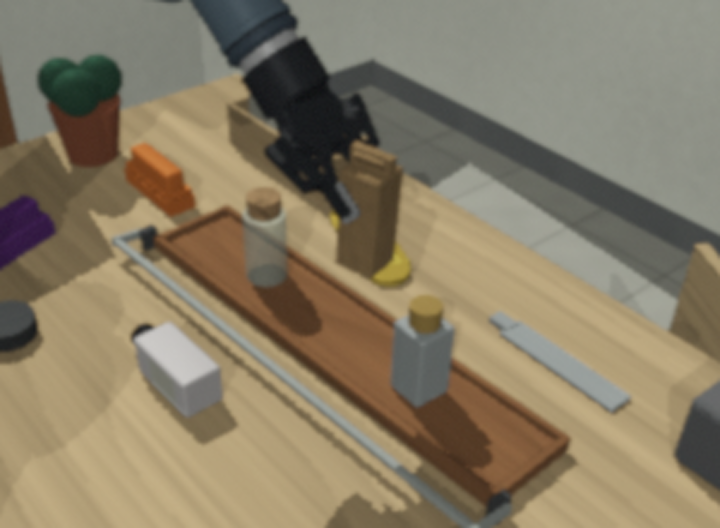

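Carton is held upright at (370,200) above the rack. Some turn was lost to speed limits, so correct that first and then descend.

Run:
```python
from h import *
pp,Rp=place(0,-.05,.012+.065+.004,.009,baz=YAW-np.pi/2)
# level the pack axis using the true held axis
q=[-.32,.505,.774,.209];Rk=Ro.from_quat(q[1:]+q[:1]).as_matrix()
a=Rp@Rk.T@np.array([.4035,-.915,0]);print(a)
Rp=Ro.align_vectors([U],[a])[0].as_matrix()@Rp
s=plan([('over',pp+.15*U,Rp,6),('dn',pp,Rp,8)])
```

```text
[ 9.23945144e-04 -1.06541807e-03  1.00001763e+00]
over x6 [0.068, 0.175, -0.042, 0.161, -0.028, 0.21] TCP [0.613, 0.127, 0.352] 
dn x8 [0.265, -0.0, 0.265, -0.0, -0.0, -0.0] TCP [0.613, 0.127, 0.202]
```

Request:
drive_tool --commands '[[[0.068, 0.175, -0.042, 0.161, -0.028, 0.21, 255], [0.068, 0.175, -0.042, 0.161, -0.028, 0.21, 255], [0.068, 0.175, -0.042, 0.161, -0.028, 0.21, 255], [0.068, 0.175, -0.042, 0.161, -0.028, 0.21, 255], [0.068, 0.175, -0.042, 0.161, -0.028, 0.21, 255], [0.068, 0.175, -0.042, 0.161, -0.028, 0.21, 255], [0, 0, 0, 0, 0, 0, 255]]]'

```text
time_s: 21.15
eef_pos: [0.6144, 0.1266, 0.3528]
eef_rot: [0.278, 0.637, 0.669, -0.263]
wrist_force: [-0.2, 0.6, -1.4]
opening: 0.528
```

Request:
drive_tool --commands '[[[0.265, 0, 0.265, 0, 0, 0, 255], [0.265, 0, 0.265, 0, 0, 0, 255], [0.265, 0, 0.265, 0, 0, 0, 255], [0.265, 0, 0.265, 0, 0, 0, 255], [0.265, 0, 0.265, 0, 0, 0, 255], [0.265, 0, 0.265, 0, 0, 0, 255], [0, 0, 0, 0, 0, 0, 255]]]'

```text
time_s: 21.85
eef_pos: [0.6131, 0.1269, 0.2356]
eef_rot: [0.276, 0.637, 0.669, -0.266]
wrist_force: [-0.0, 0.5, -1.5]
opening: 0.526
```

Run:
```python
from h import *
np.set_printoptions(precision=3,suppress=True)
o=ctrl.get_obs();print(np.round(o['q'],3),o['wrist_force'],o['opening'])
R,p=cur();print(p+R[:,2]*PZ, rk(0,-.05))
q=[-.32,.505,.774,.209];Rk=Ro.from_quat(q[1:]+q[:1]).as_matrix()
print('pack axis now',R@Rk.T@np.array([.4035,-.915,0]))
save(shot('side'),'side8.png',(180,100,420,280),3);shot('top')
# carton base height in clouds: points between g-range
for n in('side','top'):
    W=cloud(load(n)).reshape(-1,3);x,y,z=W.T
    m=(x>.585)&(x<.65)&(y>-.04)&(y<.045)&(z>.03);P=W[m];print(n,len(P),P.min(0),P.max(0))
pp,Rp=place(0,-.05,.012+.065+.004,.009,baz=YAW-np.pi/2)
s=plan([('dn',pp,R,4)])
```

```text
[ 0.179  0.589  1.525 -0.82   1.283  0.479] [-0.02   0.528 -1.47 ] 0.5263942143388085
[0.618 0.017 0.126] [0.619 0.008 0.   ]
pack axis now [ 0.005 -0.     1.   ]
side 1044 [ 0.585 -0.022  0.049] [0.65  0.045 0.181]
top 508 [ 0.585 -0.017  0.055] [0.649 0.045 0.185]
dn x4 [0.128, -0.001, 0.131, 0.007, 0.001, -0.006] TCP [0.614, 0.127, 0.203]
```

View pics/side8.png

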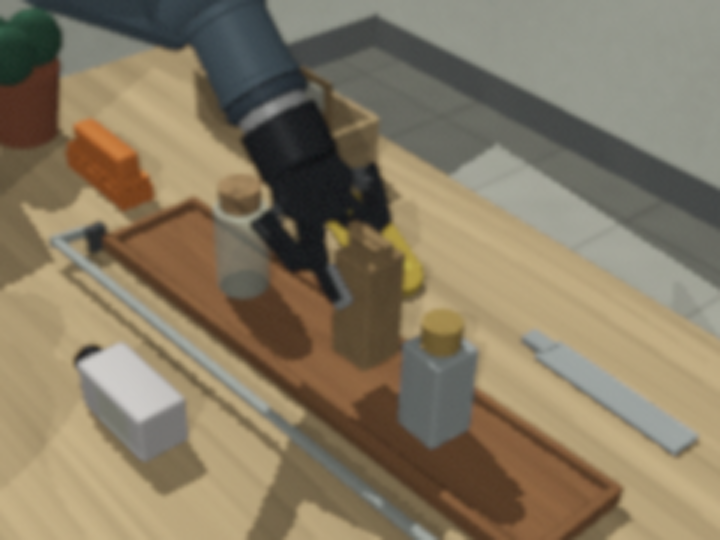

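Request:
drive_tool --commands '[[[0.102, 0, 0.102, 0, 0, 0, 255], [0.102, 0, 0.102, 0, 0, 0, 255], [0.102, 0, 0.102, 0, 0, 0, 255], [0.102, 0, 0.102, 0, 0, 0, 255], [0.102, 0, 0.102, 0, 0, 0, 255], [0, 0, 0, 0, 0, 0, 255]]]'

```text
time_s: 22.55
eef_pos: [0.6139, 0.127, 0.2022]
eef_rot: [0.277, 0.637, 0.669, -0.264]
wrist_force: [0.5, 0.7, -1.8]
opening: 0.53
```

Request:
drive_tool --commands '[[[0.02, 0, 0.02, 0, 0, 0, 255], [0, 0, 0, 0, 0, 0, 255]]]'

```text
time_s: 22.75
eef_pos: [0.6146, 0.1271, 0.2024]
eef_rot: [0.278, 0.637, 0.669, -0.263]
wrist_force: [-0.2, -0.8, -1.3]
opening: 0.528
```

Request:
drive_tool --commands '[[[0.04, 0, 0.04, 0, 0, 0, 255], [0, 0, 0, 0, 0, 0, 255], [0, 0, 0, 0, 0, 0, 255]]]'

```text
time_s: 23.05
eef_pos: [0.6145, 0.1271, 0.1996]
eef_rot: [0.278, 0.637, 0.669, -0.263]
wrist_force: [0.8, -0.2, -1.7]
opening: 0.531
```

Run:
```python
from h import *
np.set_printoptions(precision=3,suppress=True)
shot('side');shot('top');R,p=cur();print(p+R[:,2]*PZ)
for n in('side','top'):
    W=cloud(load(n)).reshape(-1,3);x,y,z=W.T
    m=(x>.59)&(x<.65)&(y>-.03)&(y<.012)&(z>.03);P=W[m];print(n,len(P),P.min(0),P.max(0), np.percentile(z[m],98))
    b=(x>.55)&(x<.592)&(y>-.02)&(y<.03)&(z>-.01)&(z<.1);print(np.round(np.percentile(z[b],[2,10,50]),3))
```

```text
[0.62  0.018 0.09 ]
side 668 [ 0.59  -0.021  0.03 ] [0.641 0.012 0.144] 0.1416633889352319
[-0.003 -0.001  0.012]
top 242 [ 0.59  -0.017  0.031] [0.642 0.012 0.147] 0.14517038906973773
[-0.004 -0.001  0.012]
```

Request:
drive_tool --commands '[[[0.03, 0, 0.03, 0, 0, 0, 255], [0, 0, 0, 0, 0, 0, 255], [0, 0, 0, 0, 0, 0, 255]]]'

```text
time_s: 23.45
eef_pos: [0.6148, 0.1273, 0.1986]
eef_rot: [0.279, 0.637, 0.668, -0.264]
wrist_force: [-1.8, 1.5, 4.4]
opening: 0.528
```

Request:
drive_tool --commands '[[[0.02, 0, 0.02, 0, 0, 0, 255], [0, 0, 0, 0, 0, 0, 255], [0, 0, 0, 0, 0, 0, 255]]]'

```text
time_s: 23.75
eef_pos: [0.6149, 0.1275, 0.1984]
eef_rot: [0.279, 0.637, 0.668, -0.264]
wrist_force: [-4.1, 2.9, 12.9]
opening: 0.53
```

Contact with the rack floor. Release and back out along the tool axis.

Request:
drive_tool --commands '[[[-0.02, 0, -0.02, 0, 0, 0, 255], [0, 0, 0, 0, 0, 0, 140], [0, 0, 0, 0, 0, 0, 60], [0, 0, 0, 0, 0, 0, 0], [0, 0, 0, 0, 0, 0, 0], [0, 0, -0.3, 0, 0, 0, 0], [0, 0, -0.5, 0, 0, 0, 0], [0, 0, -0.6, 0, 0, 0, 0], [0, 0, -0.6, 0, 0, 0, 0], [-0.3, 0, -0.6, 0, 0, 0, 0]]]'

```text
time_s: 24.75
eef_pos: [0.6095, 0.2106, 0.2999]
eef_rot: [0.277, 0.637, 0.67, -0.264]
wrist_force: [0.6, 1.0, 0.4]
opening: 1.0
```

```bash
cat >> h.py <<'E'
def pickb(c,az,zc,d,tilt=45):
    g,R=pick(c,az,zc,d,tilt);return g,R@np.diag([-1,-1,1.])
def placeb(*a,**k):
    g,R=place(*a,**k);return g,R@np.diag([-1,-1,1.])
E
python3 - <<'E'
from h import *
np.set_printoptions(precision=3,suppress=True)
a=shot('top');b=shot('side');o=ctrl.get_obs();print(np.round(o['q'],3))
rect('side',.1,.2,(.58,.66),(-.04,.06));rect('top',.1,.2,(.58,.66),(-.04,.05));rect('side',.015,.06,(.34,.48),(.03,.2));rect('top',.015,.06,(.34,.48),(.03,.2))
t=[np.vstack]; 
A=cv2.resize(a['pixels'][110:300,110:420],None,fx=2,fy=2);B=cv2.resize(b['pixels'][120:270,180:420],None,fx=2,fy=2)
im=np.zeros((600,A.shape[1],3),np.uint8);A=A[:300];im[:A.shape[0]]=A;im[300:300+B.shape[0],:B.shape[1]]=B[:300]
cv2.imwrite('pics/c9.png',im[...,::-1])
az=np.radians(91.7);g,R=pickb((.4255,.1165),az,.033,.012)
s=plan([('A',g+.25*U,down(0),10),('B',g-.13*R[:,2],R,9),('C',g,R,8)])
p,Rp=placeb(0,-.235,.012+.065,.008)
s=plan([('L',g+.12*U,R,5),('M',p+[-.12,0,.15],Rp,18),('over',p+.08*U,Rp,6)],s)
E
```

```text
[ 0.305  0.552  1.415 -0.762  1.454  0.462]
side 366 [617.9   4.7] [47.  48.5] 2.5 z [0.122 0.141]
top 291 [618.3   6.4] [48.3 45.9] 4.0 z [0.124 0.143]
side 817 [424.8 114.6] [ 50.8 133.2] 0.9 z [0.047 0.051]
top 778 [427.  117.4] [ 51.1 129.8] 1.0 z [0.049 0.053]
A x10 [-0.259, -0.374, -0.183, 0.022, 0.561, 0.032] TCP [0.425, 0.128, 0.438] 
B x9 [0.59, -0.009, 0.279, -0.01, -0.625, -0.022] TCP [0.419, 0.33, 0.235] 
C x8 [0.0, -0.0, 0.325, 0.0, 0.001, -0.001] TCP [0.422, 0.238, 0.143] 
L x5 [-0.339, -0.001, -0.34, 0.0, -0.001, 0.001] TCP [0.422, 0.238, 0.263] 
M x18 [-0.458, 0.327, -0.008, 0.0, 0.485, 0.672] TCP [0.391, -0.183, 0.349] 
over x6 [0.118, 0.02, 0.446, -0.0, -0.001, 0.0] TCP [0.511, -0.183, 0.279]
```

View pics/c9.png

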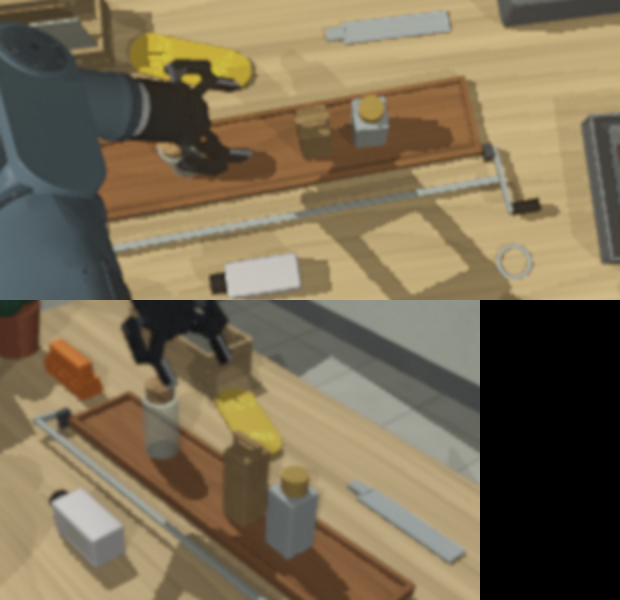

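Carton stands upright at (0.618, 0.006) between the jar and tin. The hand already has the right orientation for the bottle, so raise and translate to its approach point. The bottle will then be stood up by a half turn about the tool axis and go left of the jar.

Run:
```python
from h import *
R0,p0=cur();g0=p0+R0[:,2]*PZ
g,R=pickb((.4258,.1162),np.radians(91.7),.034,.012)
s=plan([('up',g0+.06*U,R0,2),('B',g-.12*R[:,2],R,8),('C',g,R,8)])
```

```text
up x2 [-0.424, 0.006, -0.425, 0.0, 0.0, 0.0] TCP [0.612, 0.211, 0.366] 
B x8 [0.452, -0.47, 0.031, 0.021, -0.001, 0.007] TCP [0.42, 0.323, 0.228] 
C x8 [0.0, 0.0, 0.3, -0.0, -0.0, 0.0] TCP [0.422, 0.238, 0.144]
```

Request:
drive_tool --commands '[[[-0.424, 0, -0.425, 0, 0, 0, 0], [-0.424, 0, -0.425, 0, 0, 0, 0], [0.452, -0.47, 0.031, 0.021, 0, 0.007, 0], [0.452, -0.47, 0.031, 0.021, 0, 0.007, 0], [0.452, -0.47, 0.031, 0.021, 0, 0.007, 0], [0.452, -0.47, 0.031, 0.021, 0, 0.007, 0], [0.452, -0.47, 0.031, 0.021, 0, 0.007, 0], [0.452, -0.47, 0.031, 0.021, 0, 0.007, 0], [0.452, -0.47, 0.031, 0.021, 0, 0.007, 0], [0.452, -0.47, 0.031, 0.021, 0, 0.007, 0]]]'

```text
time_s: 25.85
eef_pos: [0.4162, 0.3207, 0.2234]
eef_rot: [0.271, 0.643, 0.663, -0.27]
wrist_force: [-0.2, 1.1, -0.3]
opening: 0.995
```

Run:
```python
from h import *
o=ctrl.get_obs();print(np.round(o['q'],3),o['wrist_force'])
g,R=pickb((.4258,.1162),np.radians(91.7),.034,.012)
s=plan([('C',g,R,8)])
save(shot('side'),'side10.png',(120,120,420,345),2)
```

```text
[ 0.596  0.508  1.687 -0.637  1.472  0.807] [-0.22635762  1.14946988 -0.28156781]
C x8 [-0.006, 0.01, 0.288, -0.008, 0.0, 0.004] TCP [0.422, 0.238, 0.144]
```

View pics/side10.png

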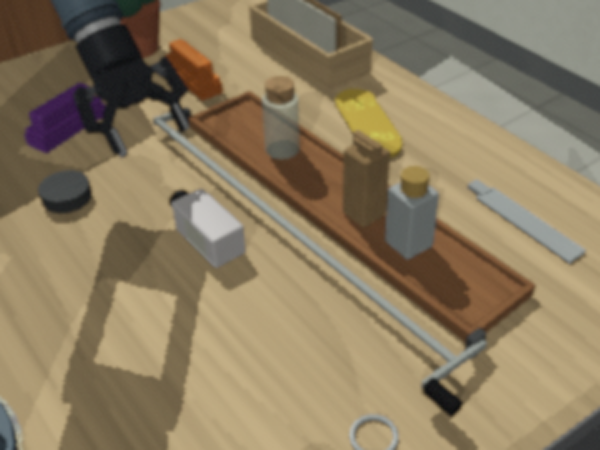

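Image: jaws are in line with the bottle's cap end at (200,205), with rail and jar clear. Advance and grip.

Request:
drive_tool --commands '[[[-0.006, 0.01, 0.288, -0.008, 0, 0.004, 0], [-0.006, 0.01, 0.288, -0.008, 0, 0.004, 0], [-0.006, 0.01, 0.288, -0.008, 0, 0.004, 0], [-0.006, 0.01, 0.288, -0.008, 0, 0.004, 0], [-0.006, 0.01, 0.288, -0.008, 0, 0.004, 0], [-0.006, 0.01, 0.288, -0.008, 0, 0.004, 0], [-0.006, 0.01, 0.288, -0.008, 0, 0.004, 0], [-0.006, 0.01, 0.288, -0.008, 0, 0.004, 0]]]'

```text
time_s: 26.7
eef_pos: [0.4234, 0.236, 0.1433]
eef_rot: [0.275, 0.644, 0.663, -0.267]
wrist_force: [-0.6, 0.1, 0.2]
opening: 1.002
```

Request:
drive_tool --commands '[[[0, 0, 0, 0, 0, 0, 255], [0, 0, 0, 0, 0, 0, 255], [0, 0, 0, 0, 0, 0, 255], [0, 0, 0, 0, 0, 0, 255], [0, 0, 0, 0, 0, 0, 255]]]'

```text
time_s: 27.2
eef_pos: [0.4236, 0.2375, 0.1446]
eef_rot: [0.275, 0.643, 0.663, -0.266]
wrist_force: [0.3, 1.3, 0.3]
opening: 0.577
```

Run:
```python
from h import *
o=ctrl.get_obs();print(np.round(o['q'],3),o['wrist_force'],o['opening'])
R,p=cur();g=p+R[:,2]*PZ;print('g',g,'want',pickb((.4258,.1162),np.radians(91.7),.034,.012)[0])
np.savez('/tmp/bot.npz',R=R,g=g)
s=plan([('L',g+.12*U,R,5)])
```

```text
[ 0.461  0.575  1.813 -0.744  1.251  0.858] [0.33414868 1.26243063 0.28210538] 0.5765741181392465
g [0.42711336 0.12800039 0.03497183] want [0.42544401 0.12819472 0.034     ]
L x5 [-0.339, 0.001, -0.339, 0.0, 0.0, 0.0] TCP [0.424, 0.238, 0.265]
```

Request:
drive_tool --commands '[[[-0.339, 0, -0.339, 0, 0, 0, 255], [-0.339, 0, -0.339, 0, 0, 0, 255], [-0.339, 0, -0.339, 0, 0, 0, 255], [-0.339, 0, -0.339, 0, 0, 0, 255], [-0.339, 0, -0.339, 0, 0, 0, 255], [0, 0, -0.1, 0, 0, -0.9, 255], [0, 0, -0.1, 0, 0, -0.9, 255], [0, 0, -0.1, 0, 0, -0.9, 255], [0, 0, -0.1, 0, 0, -0.9, 255], [0, 0, -0.1, 0, 0, -0.9, 255]]]'

```text
time_s: 28.2
eef_pos: [0.4224, 0.255, 0.2816]
eef_rot: [0.178, 0.405, 0.83, -0.339]
wrist_force: [-0.4, 0.3, -2.7]
opening: 0.577
```

Request:
drive_tool --commands '[[[0, 0, -0.1, 0, 0, -0.9, 255], [0, 0, -0.1, 0, 0, -0.9, 255], [0, 0, -0.1, 0, 0, -0.9, 255], [0, 0, -0.1, 0, 0, -0.9, 255], [0, 0, -0.1, 0, 0, -0.9, 255], [0, 0, -0.1, 0, 0, -0.9, 255], [0, 0, -0.1, 0, 0, -0.9, 255], [0, 0, -0.1, 0, 0, -0.9, 255], [0, 0, -0.1, 0, 0, -0.9, 255], [0, 0, -0.1, 0, 0, -0.9, 255]]]'

```text
time_s: 29.2
eef_pos: [0.4213, 0.2904, 0.3169]
eef_rot: [-0.055, -0.161, 0.91, -0.379]
wrist_force: [0.5, 0.2, -1.1]
opening: 0.579
```

Request:
drive_tool --commands '[[[0, 0, -0.1, 0, 0, -0.9, 255], [0, 0, -0.1, 0, 0, -0.9, 255], [0, 0, -0.1, 0, 0, -0.9, 255], [0, 0, -0.1, 0, 0, -0.9, 255], [0, 0, -0.1, 0, 0, -0.9, 255], [0, 0, -0.1, 0, 0, -0.9, 255], [0, 0, -0.1, 0, 0, -0.9, 255], [0, 0, -0.1, 0, 0, -0.9, 255], [0, 0, -0.1, 0, 0, -0.9, 255], [0, 0, -0.1, 0, 0, -0.9, 255]]]'

```text
time_s: 30.2
eef_pos: [0.4202, 0.3257, 0.3521]
eef_rot: [0.268, 0.665, -0.642, 0.274]
wrist_force: [0.5, -0.4, -1.8]
opening: 0.577
```

Run:
```python
from h import *
np.set_printoptions(precision=3,suppress=True)
o=ctrl.get_obs();print(np.round(o['q'],3),o['wrist_force'],o['opening'])
k=np.load('/tmp/bot.npz');R,p=cur();az=np.radians(91.7);a=np.array([np.cos(az),np.sin(az),0])
ah=k['R'].T@a; print('axis',R@ah,'g',p+R[:,2]*PZ)
pp,Rp=place(0,.225,.012+.065+.004,.010,baz=YAW-np.pi/2)
Rp=Ro.align_vectors([U],[Rp@ah])[0].as_matrix()@Rp; print(Rp@ah)
np.savez('/tmp/botp.npz',R=Rp,g=pp)
s=plan([('over',pp+.15*U,Rp,10),('dn',pp+.01*U,Rp,8)])
b=shot('side');a=shot('top')
A=cv2.resize(a['pixels'][150:320,110:380],None,fx=1.8,fy=1.8);B=cv2.resize(b['pixels'][80:245,90:380],None,fx=1.8,fy=1.8)
im=np.zeros((600,530,3),np.uint8);im[:A.shape[0],:A.shape[1]]=A[:300];im[302:302+B.shape[0],:B.shape[1]]=B[:298]
cv2.imwrite('pics/c11.png',im[...,::-1])
```

```text
[ 0.601  0.33   1.627 -0.64   1.659 -2.475] [ 0.519 -0.364 -1.818] 0.5774746033263826
axis [0.003 0.    1.   ] g [0.423 0.216 0.243]
[ 0. -0.  1.]
over x10 [-0.347, -0.551, -0.351, -1.583, -0.006, 1.583] TCP [0.611, 0.183, 0.353] TOO BIG
dn x8 [-0.248, -0.0, 0.247, -0.0, 0.0, 0.0] TCP [0.611, 0.183, 0.213] Traceback (most recent call last):
  File "<stdin>", line 12, in <module>
ValueError: could not broadcast input array from shape (300,486,3) into shape (306,486,3)
```

Run:
```python
from h import *
np.set_printoptions(precision=3,suppress=True)
k=np.load('/tmp/bot.npz');R,p=cur();az=np.radians(91.7);a=np.array([np.cos(az),np.sin(az),0])
ah=k['R'].T@a
pp,Rp=placeb(0,.225,.012+.065+.004,.010,baz=YAW-np.pi/2)
print(Rp@ah);Rp=Ro.align_vectors([U],[Rp@ah])[0].as_matrix()@Rp; print(Rp@ah)
np.savez('/tmp/botp.npz',R=Rp,g=pp)
s=plan([('over',pp+.15*U,Rp,10),('dn',pp+.01*U,Rp,8)])
```

```text
[-0.001 -0.     1.   ]
[0. 0. 1.]
over x10 [-0.098, -0.365, -0.098, 0.009, 0.0, -0.01] TCP [0.6, 0.402, 0.353] 
dn x8 [-0.247, -0.0, 0.248, 0.0, 0.0, 0.0] TCP [0.6, 0.402, 0.213]
```

Request:
drive_tool --commands '[[[-0.098, -0.365, -0.098, 0.009, 0, -0.01, 255], [-0.098, -0.365, -0.098, 0.009, 0, -0.01, 255], [-0.098, -0.365, -0.098, 0.009, 0, -0.01, 255], [-0.098, -0.365, -0.098, 0.009, 0, -0.01, 255], [-0.098, -0.365, -0.098, 0.009, 0, -0.01, 255], [-0.098, -0.365, -0.098, 0.009, 0, -0.01, 255], [-0.098, -0.365, -0.098, 0.009, 0, -0.01, 255], [-0.098, -0.365, -0.098, 0.009, 0, -0.01, 255], [-0.098, -0.365, -0.098, 0.009, 0, -0.01, 255], [-0.098, -0.365, -0.098, 0.009, 0, -0.01, 255]]]'

```text
time_s: 31.3
eef_pos: [0.6008, 0.4018, 0.3513]
eef_rot: [0.264, 0.668, -0.638, 0.277]
wrist_force: [0.6, -0.4, -1.3]
opening: 0.578
```

Run:
```python
from h import *
np.set_printoptions(precision=3,suppress=True)
o=ctrl.get_obs();print(np.round(o['q'],3),o['wrist_force'],o['opening'])
k=np.load('/tmp/botp.npz');s=plan([('dn',k['g']+.012*U,k['R'],8)])
shot('top');shot('side')
for n in('top','side'):rect(n,.16,.36,(.56,.65),(.22,.32));rect(n,.10,.14,(.58,.65),(.16,.232))
```

```text
[ 0.551  0.713  1.067 -0.682  1.76  -2.628] [ 0.563 -0.416 -1.262] 0.5775622046406689
dn x8 [-0.242, 0.002, 0.241, 0.002, -0.001, -0.004] TCP [0.6, 0.402, 0.215] 
top 1030 [604.8 288. ] [88.8 63.6] 0.2 z [0.267 0.295]
top 297 [615.5 198.7] [46.5 52. ] 40.3 z [0.13  0.134]
side 1107 [605.7 286.6] [89.  66.5] 0.4 z [0.243 0.291]
side 259 [615.6 196.4] [48.4 51.2] 58.0 z [0.122 0.132]
```

Request:
drive_tool --commands '[[[-0.242, 0.002, 0.241, 0, 0, 0, 255], [-0.242, 0.002, 0.241, 0, 0, 0, 255], [-0.242, 0.002, 0.241, 0, 0, 0, 255], [-0.242, 0.002, 0.241, 0, 0, 0, 255], [-0.242, 0.002, 0.241, 0, 0, 0, 255], [-0.242, 0.002, 0.241, 0, 0, 0, 255], [-0.242, 0.002, 0.241, 0, 0, 0, 255], [-0.242, 0.002, 0.241, 0, 0, 0, 255], [-0.14, 0, 0.14, 0, 0, 0, 255], [0, 0, 0, 0, 0, 0, 255]]]'

```text
time_s: 32.4
eef_pos: [0.5988, 0.4014, 0.2031]
eef_rot: [0.266, 0.669, -0.636, 0.276]
wrist_force: [0.1, -0.6, -2.7]
opening: 0.577
```

Run:
```python
from h import *
np.set_printoptions(precision=3,suppress=True)
o=ctrl.get_obs();print(np.round(o['q'],3),o['wrist_force'],o['opening'])
k=np.load('/tmp/bot.npz');R,p=cur();az=np.radians(91.7);a=np.array([np.cos(az),np.sin(az),0])
print('axis',R@(k['R'].T@a),'base z',(p+R[:,2]*PZ)[2]-.077)
```

```text
[ 0.552  0.874  1.118 -0.668  1.596 -2.499] [ 0.142 -0.562 -2.695] 0.5773399221468242
axis [0.003 0.002 1.   ] base z 0.016707600949159407
```

Request:
drive_tool --commands '[[[-0.05, 0, 0.05, 0, 0, 0, 255], [0, 0, 0, 0, 0, 0, 255], [0, 0, 0, 0, 0, 0, 255]]]'

```text
time_s: 32.7
eef_pos: [0.5997, 0.402, 0.2032]
eef_rot: [0.264, 0.669, -0.637, 0.277]
wrist_force: [-0.0, -1.0, -1.6]
opening: 0.576
```

Request:
drive_tool --commands '[[[-0.03, 0, 0.03, 0, 0, 0, 255], [0, 0, 0, 0, 0, 0, 255], [0, 0, 0, 0, 0, 0, 255]]]'

```text
time_s: 33.0
eef_pos: [0.5994, 0.4018, 0.2002]
eef_rot: [0.264, 0.669, -0.637, 0.277]
wrist_force: [0.3, -0.1, -1.6]
opening: 0.574
```

Request:
drive_tool --commands '[[[-0.03, 0, 0.03, 0, 0, 0, 255], [0, 0, 0, 0, 0, 0, 255], [0, 0, 0, 0, 0, 0, 255]]]'

```text
time_s: 33.3
eef_pos: [0.5994, 0.4018, 0.1978]
eef_rot: [0.264, 0.669, -0.637, 0.277]
wrist_force: [0.3, 0.5, -0.9]
opening: 0.575
```

Request:
drive_tool --commands '[[[-0.02, 0, 0.02, 0, 0, 0, 255], [0, 0, 0, 0, 0, 0, 255], [0, 0, 0, 0, 0, 0, 255]]]'

```text
time_s: 33.6
eef_pos: [0.5994, 0.402, 0.1976]
eef_rot: [0.265, 0.669, -0.637, 0.277]
wrist_force: [-3.3, 0.5, 5.5]
opening: 0.579
```

Contact. Release and back out, then check the bottle's stance and plan the knob.

Request:
drive_tool --commands '[[[0, 0, 0, 0, 0, 0, 140], [0, 0, 0, 0, 0, 0, 60], [0, 0, 0, 0, 0, 0, 0], [0, 0, 0, 0, 0, 0, 0], [0, 0, -0.3, 0, 0, 0, 0], [0, 0, -0.5, 0, 0, 0, 0], [0, 0, -0.6, 0, 0, 0, 0], [0, 0, -0.6, 0, 0, 0, 0], [0.3, 0, -0.6, 0, 0, 0, 0], [0.3, 0, -0.6, 0, 0, 0, 0]]]'

```text
time_s: 34.6
eef_pos: [0.5944, 0.4952, 0.3322]
eef_rot: [0.264, 0.669, -0.637, 0.277]
wrist_force: [0.1, -0.3, -0.1]
opening: 1.003
```

Run:
```python
from h import *
np.set_printoptions(precision=3,suppress=True)
o=ctrl.get_obs();print(np.round(o['q'],3))
a=shot('top');b=shot('side')
for n in('top','side'):
    for l,r in dict(bottle=(.24,.33),jar=(.16,.235),carton=(-.04,.05),tin=(-.12,-.045)).items():print(l,end=' ');rect(n,.09,.2,(.56,.67),r)
    print('brush',end=' ');rect(n,.055,.08,(.4,.6),(-.53,-.4)); print('knob',end=' ');rect(n,.03,.06,(.44,.51),(-.32,-.262))
R0,p0=cur();g0=p0+R0[:,2]*PZ;K=knob(1.45);D=down(YAW)
s=plan([('up',g0+.12*U,R0,4),('lvl',np.array([.52,.35,.25]),frame(np.array([-1,0,0.]),-U),10),('turn',np.array([.47,-.05,.25]),down(np.pi/2),14),('over',K+.14*U,D,12),('dn',K+.002*U,D,8)])
A=cv2.resize(a['pixels'][90:300,110:500],None,fx=1.7,fy=1.7);B=cv2.resize(b['pixels'][130:270,170:440],None,fx=1.7,fy=1.7)
im=np.zeros((600,670,3),np.uint8);im[:A.shape[0],:A.shape[1]]=A;im[360:360+B.shape[0],:B.shape[1]]=B
cv2.imwrite('pics/c12.png',im[...,::-1])
```

```text
[ 0.652  0.871  0.848 -0.655  1.868 -2.591]
bottle top 370 [602.4 282.7] [51.  51.5] 3.3 z [0.116 0.143]
jar top 320 [615.  198.6] [48.  51.5] 35.9 z [0.13  0.134]
carton top 310 [619.3   6.3] [47.4 45.9] 2.6 z [0.124 0.143]
tin top 299 [627.  -76.8] [48.  48.8] 86.6 z [0.111 0.134]
brush top 400 [ 488.7 -455.4] [ 31.1 109. ] 87.6 z [0.064 0.068]
knob top 120 [ 486.6 -284.9] [38.3 45.6] 0.2 z [0.039 0.043]
bottle side 336 [600.  280.3] [50.6 53.3] 1.7 z [0.114 0.141]
jar side 308 [614.9 194.4] [51.  48.2] 9.6 z [0.117 0.132]
carton side 431 [617.1   3.8] [46.6 48.6] 3.8 z [0.121 0.141]
tin side 404 [624.3 -79. ] [49.6 47.3] 87.7 z [0.107 0.132]
brush side 944 [ 487.5 -458.8] [ 30.4 109.9] 87.4 z [0.064 0.066]
knob side 234 [ 479.8 -282. ] [61.2 35.3] 61.6 z [0.038 0.042]
up x4 [0.422, -0.005, -0.426, 0.0, 0.0, 0.0] TCP [0.595, 0.496, 0.459] 
lvl x10 [0.224, 0.159, 0.222, -0.02, -0.559, 0.032] TCP [0.52, 0.35, 0.405] 
turn x14 [0.526, -0.364, -0.0, 0.0, 0.0, 0.803] TCP [0.47, -0.05, 0.405] 
over x12 [-0.292, -0.333, 0.13, 0.0, -0.0, 0.908] TCP [0.476, -0.291, 0.326] 
dn x8 [-0.001, 0.0, 0.345, 0.0, -0.001, 0.0] TCP [0.476, -0.291, 0.188]
```

View pics/c12.png

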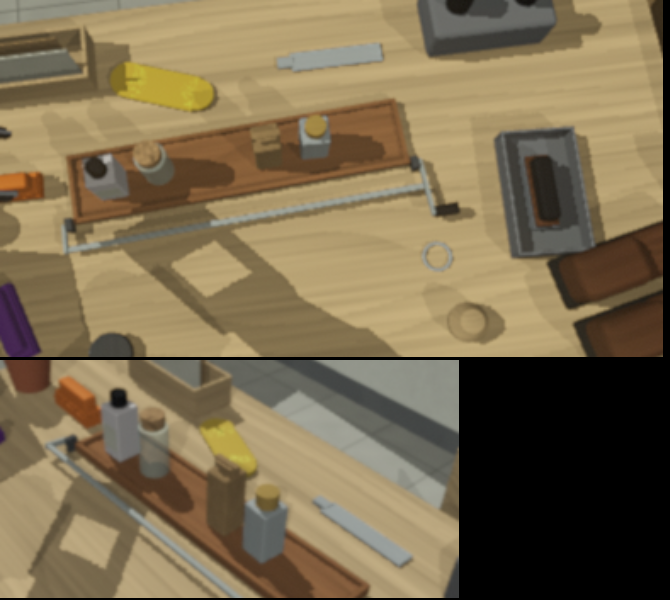

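Bottle, jar, carton and tin all stand in the rack at pixels (105,175), (150,160), (265,145) and (315,135) in the upper part, and the brush lies in the tray at (543,190). Moving to the knob now.

Request:
drive_tool --commands '[[[0.422, -0.005, -0.426, 0, 0, 0, 0], [0.422, -0.005, -0.426, 0, 0, 0, 0], [0.422, -0.005, -0.426, 0, 0, 0, 0], [0.422, -0.005, -0.426, 0, 0, 0, 0], [0.224, 0.159, 0.222, -0.02, -0.559, 0.032, 0], [0.224, 0.159, 0.222, -0.02, -0.559, 0.032, 0], [0.224, 0.159, 0.222, -0.02, -0.559, 0.032, 0], [0.224, 0.159, 0.222, -0.02, -0.559, 0.032, 0], [0.224, 0.159, 0.222, -0.02, -0.559, 0.032, 0], [0.224, 0.159, 0.222, -0.02, -0.559, 0.032, 0]]]'

```text
time_s: 35.7
eef_pos: [0.5512, 0.4003, 0.4331]
eef_rot: [0.11, 0.704, -0.692, 0.111]
wrist_force: [-0.5, 0.2, 0.3]
opening: 0.999
```

Request:
drive_tool --commands '[[[0.224, 0.159, 0.222, -0.02, -0.559, 0.032, 0], [0.224, 0.159, 0.222, -0.02, -0.559, 0.032, 0], [0.224, 0.159, 0.222, -0.02, -0.559, 0.032, 0], [0.224, 0.159, 0.222, -0.02, -0.559, 0.032, 0], [0.526, -0.364, 0, 0, 0, 0.803, 0], [0.526, -0.364, 0, 0, 0, 0.803, 0], [0.526, -0.364, 0, 0, 0, 0.803, 0], [0.526, -0.364, 0, 0, 0, 0.803, 0], [0.526, -0.364, 0, 0, 0, 0.803, 0], [0.526, -0.364, 0, 0, 0, 0.803, 0]]]'

```text
time_s: 36.7
eef_pos: [0.5803, 0.168, 0.3991]
eef_rot: [-0.005, -0.431, 0.902, -0.0]
wrist_force: [0.0, 0.3, -0.3]
opening: 1.003
```

Request:
drive_tool --commands '[[[0.526, -0.364, 0, 0, 0, 0.803, 0], [0.526, -0.364, 0, 0, 0, 0.803, 0], [0.526, -0.364, 0, 0, 0, 0.803, 0], [0.526, -0.364, 0, 0, 0, 0.803, 0], [0.526, -0.364, 0, 0, 0, 0.803, 0], [0.526, -0.364, 0, 0, 0, 0.803, 0], [0.526, -0.364, 0, 0, 0, 0.803, 0], [0.526, -0.364, 0, 0, 0, 0.803, 0], [0, 0, 0, 0, 0, 0, 0]]]'

```text
time_s: 37.6
eef_pos: [0.468, -0.0539, 0.4013]
eef_rot: [-0.005, 0.003, 1.0, -0.003]
wrist_force: [0.3, 0.9, -0.7]
opening: 0.999
```

Run:
```python
from h import *
np.set_printoptions(precision=3,suppress=True)
o=ctrl.get_obs();print(np.round(o['q'],3),o['eef_pos'])
K=knob(1.45);D=down(YAW)
s=plan([('over',K+.12*U,D,14),('dn',K+.002*U,D,7)])
a=load('top');W=cloud(a)
u,v=int(110+437/1.7),int(90+256/1.7);print('ring',W[v,u])
prev=-.095*np.sin(1.45),.095*np.cos(1.45)
for k in range(1,16):
    q=1.45-.0975*k; c=-.095*np.sin(q),.095*np.cos(q); print(round((c[0]-prev[0])/.05,3),round(-(c[1]-prev[1])/.05,3)); prev=c
```

```text
[-0.364 -0.051  1.86  -0.009  1.34  -1.927] [ 0.468 -0.054  0.401]
over x14 [-0.254, -0.275, 0.136, -0.006, -0.002, 0.775] TCP [0.476, -0.291, 0.306] 
dn x7 [0.001, 0.0, 0.337, -0.0, 0.001, -0.001] TCP [0.476, -0.291, 0.188] 
ring [ 0.405 -0.268 -0.006]
0.031 -0.183
0.049 -0.179
0.066 -0.173
0.083 -0.166
0.098 -0.157
0.113 -0.147
0.127 -0.135
0.139 -0.122
0.151 -0.108
0.16 -0.093
0.169 -0.077
0.175 -0.06
0.18 -0.042
0.184 -0.025
0.185 -0.007
```

Request:
drive_tool --commands '[[[-0.254, -0.275, 0.136, -0.006, 0, 0.775, 0], [-0.254, -0.275, 0.136, -0.006, 0, 0.775, 0], [-0.254, -0.275, 0.136, -0.006, 0, 0.775, 0], [-0.254, -0.275, 0.136, -0.006, 0, 0.775, 0], [-0.254, -0.275, 0.136, -0.006, 0, 0.775, 0], [-0.254, -0.275, 0.136, -0.006, 0, 0.775, 0], [-0.254, -0.275, 0.136, -0.006, 0, 0.775, 0], [-0.254, -0.275, 0.136, -0.006, 0, 0.775, 0], [-0.254, -0.275, 0.136, -0.006, 0, 0.775, 0], [-0.254, -0.275, 0.136, -0.006, 0, 0.775, 0]]]'

```text
time_s: 38.6
eef_pos: [0.5153, -0.2252, 0.3329]
eef_rot: [-0.002, 0.517, 0.856, -0.001]
wrist_force: [0.9, -0.4, -1.0]
opening: 1.001
```

Request:
drive_tool --commands '[[[-0.254, -0.275, 0.136, -0.006, 0, 0.775, 120], [-0.254, -0.275, 0.136, -0.006, 0, 0.775, 120], [-0.254, -0.275, 0.136, -0.006, 0, 0.775, 120], [-0.254, -0.275, 0.136, -0.006, 0, 0.775, 120], [0, 0, 0, 0, 0, 0, 120], [0, 0, 0, 0, 0, 0, 120]]]'

```text
time_s: 39.2
eef_pos: [0.4794, -0.2899, 0.306]
eef_rot: [-0.002, 0.687, 0.727, 0.0]
wrist_force: [-0.1, 0.5, -0.7]
opening: 0.526
```

Run:
```python
from h import *
o=ctrl.get_obs();print(np.round(o['q'],3),o['eef_pos'],o['opening'])
s=plan([('dn',knob(1.45)+.002*U,down(YAW),7)])
```

```text
[-7.560e-01  2.580e-01  1.728e+00  1.000e-03  1.159e+00 -8.130e-01] [ 0.47937143 -0.28986091  0.30599318] 0.5263076464663545
dn x7 [-0.005, -0.01, 0.336, -0.002, -0.003, 0.007] TCP [0.476, -0.291, 0.188]
```

Request:
drive_tool --commands '[[[-0.005, -0.01, 0.336, 0, 0, 0.007, 120], [-0.005, -0.01, 0.336, 0, 0, 0.007, 120], [-0.005, -0.01, 0.336, 0, 0, 0.007, 120], [-0.005, -0.01, 0.336, 0, 0, 0.007, 120], [-0.005, -0.01, 0.336, 0, 0, 0.007, 120], [-0.005, -0.01, 0.336, 0, 0, 0.007, 120], [-0.005, -0.01, 0.336, 0, 0, 0.007, 120], [0, 0, 0, 0, 0, 0, 255], [0, 0, 0, 0, 0, 0, 255], [0, 0, 0, 0, 0, 0, 255]]]'

```text
time_s: 40.2
eef_pos: [0.4786, -0.2898, 0.1896]
eef_rot: [0.001, 0.689, 0.724, 0.003]
wrist_force: [19.2, 9.0, -9.4]
opening: 0.235
```

Request:
drive_tool --commands '[[[0, 0.031, -0.183, 0, 0, 0, 255], [0, 0.049, -0.179, 0, 0, 0, 255], [0, 0.066, -0.173, 0, 0, 0, 255], [0, 0.083, -0.166, 0, 0, 0, 255], [0, 0.098, -0.157, 0, 0, 0, 255], [0, 0.113, -0.147, 0, 0, 0, 255], [0, 0.127, -0.135, 0, 0, 0, 255], [0, 0.139, -0.122, 0, 0, 0, 255]]]'

```text
time_s: 41.0
eef_pos: [0.5096, -0.2888, 0.2511]
eef_rot: [-0.005, 0.689, 0.724, -0.001]
wrist_force: [-12.4, 4.2, -1.0]
opening: 0.231
```

Request:
drive_tool --commands '[[[0, 0.151, -0.108, 0, 0, 0, 255], [0, 0.16, -0.093, 0, 0, 0, 255], [0, 0.169, -0.077, 0, 0, 0, 255], [0, 0.175, -0.06, 0, 0, 0, 255], [0, 0.18, -0.042, 0, 0, 0, 255], [0, 0.184, -0.025, 0, 0, 0, 255], [0, 0.185, -0.007, 0, 0, 0, 255], [0, 0, 0, 0, 0, 0, 255]]]'

```text
time_s: 41.8
eef_pos: [0.5725, -0.2888, 0.2772]
eef_rot: [0.002, 0.69, 0.724, -0.001]
wrist_force: [-5.7, 0.3, 14.8]
opening: 0.23
```

Run:
```python
from h import *
np.set_printoptions(precision=3,suppress=True)
o=ctrl.get_obs();print(o['eef_pos'],o['wrist_force'],'shut TCP',knob(0)+.155*U)
for n in('top','side'):
    shot(n);W=cloud(load(n)).reshape(-1,3);x,y,z=W.T
    m=(y>-.15)&(y<.3)&(x>.53)&(x<.575)&(z>.055)&(z<.08);P=W[m]
    p=np.polyfit(y[m],x[m],1);print(n,m.sum(),'bar x at y=.058',np.polyval(p,.058),'z50/95',np.percentile(P[:,2],[50,95]),'expect x',rk(-.064,0)[0],'top .07')
```

```text
[ 0.572 -0.289  0.277] [-5.697  0.255 14.827] shut TCP [ 0.57  -0.287  0.27 ]
top 497 bar x at y=.058 0.5535961725415967 z50/95 [0.069 0.073] expect x 0.5530799833347222 top .07
side 508 bar x at y=.058 0.551456374721438 z50/95 [0.067 0.07 ] expect x 0.5530799833347222 top .07
```

Request:
drive_tool --commands '[[[0, 0.06, 0.04, 0, 0, 0, 255], [0, 0.06, 0, 0, 0, 0, 255], [0, 0, 0, 0, 0, 0, 255]]]'

```text
time_s: 42.2
eef_pos: [0.5758, -0.289, 0.2763]
eef_rot: [-0.001, 0.69, 0.724, -0.003]
wrist_force: [-27.1, 3.2, 30.4]
opening: 0.23
```

Firmly on the shut stop (27 N back). Relieve, release, lift away and check.

Request:
drive_tool --commands '[[[0, -0.06, -0.04, 0, 0, 0, 255], [0, 0, 0, 0, 0, 0, 140], [0, 0, 0, 0, 0, 0, 120], [0, 0, 0, 0, 0, 0, 120], [0, 0, -0.4, 0, 0, 0, 120], [0, 0, -0.8, 0, 0, 0, 120], [0, 0, -0.8, 0, 0, 0, 120], [0, -0.6, -0.6, 0, 0, 0, 120], [0, -0.8, 0, 0, 0, 0, 120], [0, -0.8, 0, 0, 0, 0, 120]]]'

```text
time_s: 43.2
eef_pos: [0.4638, -0.2926, 0.4034]
eef_rot: [-0.0, 0.689, 0.724, 0.0]
wrist_force: [-0.9, 0.1, -0.2]
opening: 0.527
```

Run:
```python
from h import *
np.set_printoptions(precision=3,suppress=True)
o=ctrl.get_obs();print(o['eef_pos'],o['wrist_force'])
a=shot('top');b=shot('side')
for n in('top','side'):
    W=cloud(load(n)).reshape(-1,3);x,y,z=W.T
    m=(y>-.15)&(y<.3)&(x>.53)&(x<.575)&(z>.055)&(z<.08)
    p=np.polyfit(y[m],x[m],1);print(n,m.sum(),'bar x',np.polyval(p,.058),'z',np.percentile(z[m],[50,95]))
    print('knob',end=' ');rect(n,.09,.14,(.53,.61),(-.32,-.26))
    for l,r in dict(bottle=(.24,.33),jar=(.16,.235),carton=(-.04,.05),tin=(-.12,-.045)).items():print(l,end=' ');rect(n,.09,.2,(.58,.67),r)
    print('brush',end=' ');rect(n,.055,.08,(.4,.6),(-.53,-.4))
A=cv2.resize(a['pixels'][60:320,20:500],None,fx=1.3,fy=1.3);B=cv2.resize(b['pixels'][120:320,150:520],None,fx=1.3,fy=1.3)
im=np.zeros((600,625,3),np.uint8);im[:A.shape[0],:A.shape[1]]=A[:,:625];im[339:339+B.shape[0],:B.shape[1]]=B
cv2.imwrite('pics/c13.png',im[...,::-1])
```

```text
[ 0.464 -0.293  0.403] [-0.921  0.109 -0.199]
top 500 bar x 0.5542342681804004 z [0.069 0.072]
knob top 125 [ 571.4 -281.6] [20.7 42.3] 4.0 z [0.123 0.128]
bottle top 319 [603.5 282.5] [48.6 50. ] 3.2 z [0.117 0.143]
jar top 321 [615.7 198.6] [48.5 51.8] 41.1 z [0.13  0.134]
carton top 308 [619.    6.4] [46.8 45.8] 3.3 z [0.124 0.142]
tin top 302 [627.2 -76.9] [47.9 49.1] 88.3 z [0.11  0.133]
brush top 202 [ 465.3 -455.3] [30.4 62.4] 87.0 z [0.064 0.067]
side 485 bar x 0.5521901400450594 z [0.068 0.07 ]
knob side 236 [ 569.1 -282.9] [20.5 45.8] 5.3 z [0.121 0.125]
bottle side 267 [602.2 279.4] [47.1 49.3] 3.5 z [0.115 0.141]
jar side 308 [614.7 194.8] [50.9 49.4] 11.6 z [0.116 0.132]
carton side 431 [617.    4.1] [47.5 48.3] 3.5 z [0.12  0.141]
tin side 301 [620.9 -78.3] [49.  39.4] 88.4 z [0.112 0.132]
brush side 944 [ 487.6 -458.5] [ 30.4 109.4] 87.9 z [0.064 0.066]
```

View pics/c13.png

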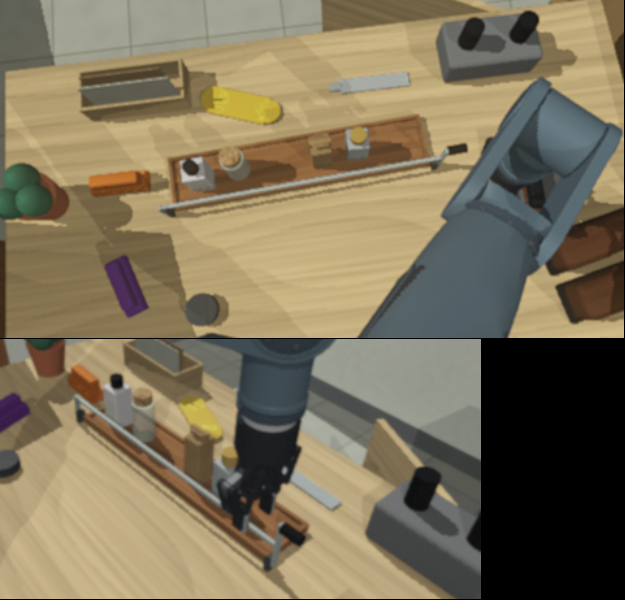

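The rail stands shut at the far stop, all four packs stand in the rack, the brush is in the tray, and the gripper is clear. Handing in.

```bash
python3 -c "
from bench import ctrl
print(ctrl.hand_in())"
```

```text
the job is handed in; nothing more can be done
None
```

The job is done and handed in at about 43 s of the 208 s allowed; the hand-in reports no verdict.

- **Keeper lowered:** I led the rail down by its knob until it pressed on the lower stop, and the pictures showed it flat in front of the rack.
- **Brush:** It went from the rack into the grey tray, and the last depth check found it there.
- **Packs:** Only the bottle and the carton were present; there was no can. The carton stands between the jar and the tin, and the bottle stands left of the jar. Both are top end up, with tops 141–143 mm above the bench. The jar and tin have not moved.
- **Keeper shut:** I pushed the rail onto the shut stop, which pushed back with 27 N. After release the bar measured x 0.552–0.554 m, against 0.553 m expected for shut.

**Checks that fell short:**
- The carton was meant to go right of the tin, but the last joint was close to its range there. I turned the hand and used the gap instead.
- The last top view showed only part of the brush because the arm hid it; the side view confirmed it.
- I never measured the bystanders one by one. The insert, shoe horn and polish tin look unmoved in the last pictures. The key ring and wooden knob were out of view there and were last seen in place just before the rail was shut.

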